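Restock the reagent lane first-in-first-out

ROBOT

A 6-joint arm with a two-finger parallel gripper is mounted at the origin on a cart in front of the work surface, level with it; the furniture and walls round the work are solid. World frame = base frame: x ahead of the robot, y to its left, z up, the work surface at z = 0. Lengths are in m, angles in rad, forces in N, time in s.
With the tool pointing down it reaches from about 0.3 to 0.875 m from the base axis. Payload 6.4 kg.
Tool frame: the origin (TCP) lies between the finger pads; the fingertips stand ctrl.tip_reach ahead of it and the grasp point (between the pads) lies 11 mm behind it (ctrl.tip_reach is the distance from the TCP to the fingertips, in m); z points along the fingers, x is the direction in which the jaws open and shut, and the axes are right-handed (so a half turn about z gives the same grasp; the last joint's range is limited). The gripper opens to 85 mm and grips with 20 to 120 N. Pads are 22 mm wide; open, the fingers measure 114 mm over their backs; the gripper's body (76 mm by 85 mm) begins 54 mm behind the grasp point. The pads swing forward as they close: fully open they stand 13 mm farther back than shut.
Start: joints at [-1.369, 0.181, 1.607, -0, 1.354, -0.206], TCP at [0.228, -0.528, 0.205] pointing down, gripper open.
Joint ranges: [-2.99, 2.99], [-0.89, 2.07], [0.3, 2.58], [-1.14, 4.28], [0, 2.63], [-3.12, 3.12]. Speed limits (rad/s): [2.57, 2.57, 3.01, 3.14, 3.14, 3.14].

INTERFACE

Orientations are given as a unit quaternion [w, x, y, z].
In Python, from bench import telemetry, viewer, ticket, nets, ctrl gives the robot as it stands.
- The arm moves only by the tool step_arm, never from a script. Its argument "plan" is a list of rows, each a list of 2 entries, a list of its own where there are three numbers: the shift along the tool's x, y, z in m, then the turn, a rotation vector about the tool's x, y, z in degrees. A call has 1 to 5 rows; each row is the pose to reach, as a shift and turn from the pose commanded when the call began, along the tool's axes at that moment; what a row does not reach only later rows make up. A row lasts 1/10 s, in which the tool goes at most 50 mm and 8.59 degrees, less where a joint would pass 70% of its speed; a pose out of reach is approached as far as the arm can. A call with a gripper value outside its range is refused whole. "fingers" is the opening in per cent of the stroke, from 0 (shut) to 100 (fully open), set as the call begins (left out, the last holds). The fingers move at their own pace and stop on an object; the grip force is fixed at half the most. Time passes only in rows, so rows that repeat a pose let the fingers close. It gives the time, the measured TCP pose, the force and the opening at its end, in the units of the state.
- telemetry.get_obs(): the state, without advancing time (a new reading comes with each control period).
- viewer.camera(name): name is "scene" or "top" or "wrist"; returns the picture (480x640x3 uint8, red, green, blue); there is no depth.
- viewer.get_calibration(name): a dict with "K" (3x3 intrinsics, pixels), "dist" ([k1, k2, p1, p2, k3] as OpenCV has them; the pictures are not rectified), "origin" and "orientation" of the camera in the world. Camera axes: x right, y up, looking along -z (the intrinsics and any distortion apply to the point x, -y, -z); pixel columns grow to the right and rows downward; lengths in m; the calibration is good to about 2 mm. A picture is of the moment at which its call begins: read the wrist's pose just before it. get_calibration takes no time and is no camera call; for the wrist camera it gives the pose at the moment of the call.
- ticket.hand_in(): hands the job in, once; it reports no verdict.
Trained networks look in the newest picture that a camera, given by its name, has taken for a name from the list of things; names that differ only in an ending like _2 or _b are one class to them, and where a whole thing is asked for, a point or a joint stands for the part that bears it (a point fixed in the world has none). Each returns a list of dicts, best first, with "score" (0 to 1); they miss things now and then, are a little off and sometimes report something else, mostly with a low value. They report only what shows in the picture. A call takes as long as a camera call. They do not tell look-alikes from the thing itself.
- nets.boxes_of(thing, camera): "extent" ([left, top, right, bottom] in pixels, round what is visible of it).
The state is a dict: "time_s": time; "q": joint angles; "dq": joint speeds; "joint_efforts": joint torques, N m; "eef_pos": TCP position; "eef_rot": TCP orientation; "wrist_force": force on the tool from outside, world axes, zero at the start; "torque": the same for the moment, N m; "opening": opening from 0.0 (shut) to 1.0 (fully open).
Only numpy, scipy, OpenCV 4.12 (cv2) and the standard library are available. Lean on these libraries where they do the work, as an engineer would, in place of code of your own. Each camera call takes 0.05 s, during which the arm holds its last target.

TASK

Restock the lane that holds one clear-white blue-capped bottle so that the old bottle is used first. First lift the beaker out of that lane and stand it upright in the white tray; then slide the old bottle along the lane, without lifting it out, right up to the blue front stop; then set the new blue-capped bottle from the bench gently into the same lane behind the old one, no more than a finger's width between them. Leave both bottles and the beaker standing upright, and do not disturb the amber bottles in the other lane.

Things in the scene. Friction and masses are not known exactly. Their poses are not given: they have to be found in the camera images.
- stock_lane: Lane to restock (it holds the old bottle and the beaker): low open-topped aluminium tray fixed to the bench, 208 x 74 mm. Origin: centre of its underside, on the bench. x runs lengthwise from the front (blue stop, inner face at x = -100 mm, robot's side) to the rear end (+100 mm); y across, z up. Floor 3 mm up; inside 200 x 66 mm; rails and ends 4 mm thick, tops 18 mm above the bench.
- old_bottle_center (a point): Old stock: a clear-white round bottle with a blue cap, 56 mm in diameter and 105 mm high (cap top), straight-sided up to 65 mm above its foot, about 0.26 kg; stands in the rear half of stock_lane. The point is on its axis, 52.5 mm above its foot (55.5 mm above the bench when it stands in the lane). If held by two fingers across the lane and dragged, it can swivel and tip between them.
- new_bottle_center (a point): New stock: a bottle just like the old one (clear-white, blue cap, 56 mm in diameter, 105 mm high, straight-sided up to 65 mm above its foot), standing upright on the open bench outside the lanes. The point is on its axis, 52.5 mm above its foot.
- beaker_center (a point): A clear plastic beaker, empty, open at the top, 55 mm in diameter at the rim narrowing to 50 mm at the foot, 66 mm high, 0.05 kg; stands in the front half of stock_lane at the start, in the old bottle's way. The point is on its axis, 33 mm above its foot.
- tray: Shallow white open tray fixed to the bench outside the lanes, 72 x 116 mm, 16 mm high, walls and floor 2 mm thick (inside 68 x 112 mm). Origin: centre of its underside, on the bench; x along its 72 mm side, y along its 116 mm side, z up.
- amber_front_center (a point): An amber-brown bottle with a black cap, 45 mm in diameter, 85 mm high, standing at the front of the other lane (same make as stock_lane). Leave it alone. The point is on its axis, 42.5 mm above its foot.
- amber_rear_center (a point): A second amber-brown bottle, 45 mm in diameter, 85 mm high, standing behind the first in the other lane. Leave it alone. The point is on its axis, 42.5 mm above its foot.
Things that resemble listed ones, but are neither listed nor needed, are in the scene too. What is shaped like the part that bears new_bottle_center but green is not meant.

How it is judged:
On the way, in this order (a step that is already met when the one before it is completed fails the run):
1. the beaker stands upright in the white tray, let go (x of beaker_center in the frame of tray between -0.012 and 0.012 m and y of beaker_center in the frame of tray between -0.034 and 0.034 m and z of beaker_center in the frame of tray between 0.028 and 0.04 m and angle between beaker_center's own z axis and vertical below 0.1 rad and contact force between beaker and the fingers below 0.1 N), for 0.2 s.
2. the old bottle stands in the lane at the front stop (x of old_bottle_center in the frame of stock_lane between -0.08 and -0.06 m and y of old_bottle_center in the frame of stock_lane between -0.008 and 0.008 m and z of old_bottle_center in the frame of stock_lane between 0.05 and 0.061 m and angle between old_bottle_center's own z axis and vertical below 0.1 rad), for 0.2 s.
3. the new bottle stands in the same lane close behind the old one (x of new_bottle_center in the frame of stock_lane between -0.03 and 0.076 m and y of new_bottle_center in the frame of stock_lane between -0.008 and 0.008 m and z of new_bottle_center in the frame of stock_lane between 0.05 and 0.061 m and angle between new_bottle_center's own z axis and vertical below 0.1 rad and horizontal distance between old_bottle_center and new_bottle_center below 0.081 m), for 0.2 s.
At the end, for the whole second after the job is handed in: Beaker upright on the tray's floor; both blue-capped bottles upright on the floor of stock_lane, the old one with at most 12 mm between it and the front stop, the new one behind it with a gap under 25 mm; all at rest and released (all of step 1 and all of step 2 and all of step 3 and contact force between each of old_bottle, new_bottle and the fingers below 0.1 N and linear speed of each of old_bottle, new_bottle, beaker below 0.02 m/s); the robot touches nothing.
It fails at once if the old bottle is lifted more than 15 mm off the lane's floor (z of old_bottle_center in the frame of stock_lane above 0.0705 m).
It fails at once if a blue-capped bottle or the beaker is tipped over (more than 0.5 rad) (angle between any of old_bottle_center, new_bottle_center, beaker_center's own z axis and vertical above 0.5 rad).
It fails at once if the new bottle or the beaker is dropped (falls freely faster than 0.4 m/s) ((linear speed of new_bottle above 0.4 m/s and contact force between new_bottle and the fingers below 0.05 N) or (linear speed of beaker above 0.4 m/s and contact force between beaker and the fingers below 0.05 N)).
It fails at once if an amber bottle is disturbed (moved more than 15 mm) (distance of any of amber_front_center, amber_rear_center from where it was at the start of the episode above 0.015 m).
It also fails if it takes over 72 s, if anything falls off the work surface, if the arm or the gripper's body presses on something with over 40 N, if the wrist force passes 120 N, or if a joint passes its speed limit or range.

## Working session

There is one attempt and no reset: what is moved stays moved. The work goes in short steps, Python scripts to look and compute and a tool call to move; the robot and the scene stay as the last step left them, time stands still between calls to the robot, and variables do not carry over. Pictures are saved under pics/ and viewed, and the job is handed in when it is done.

Besides the shell and the picture viewer there is one more tool, called as name(argument=value, ...), one argument or row to a line, values as JSON. step_arm: Moves the arm, as the interface text tells. Its arguments: {"type":"object","properties":{"plan":{"type":"array"},"fingers":{"type":"number"}},"required":["plan"]}

```bash
mkdir -p pics; ls
python3 - <<'E'
from bench import telemetry, viewer, ticket, nets, ctrl
import cv2
print(telemetry.get_obs(), ctrl.tip_reach)
for c in ["scene","top"]:
    im=viewer.camera(c); cv2.imwrite(f"pics/{c}0.png",im[:,:,::-1])
    print(c,viewer.get_calibration(c))
    for t in ["stock_lane","old_bottle_center","beaker_center","tray","amber_front_center"]:
        print(t,[( [round(v) for v in d["extent"]],round(d["score"],2)) for d in nets.boxes_of(t,c)])
E
```

```text
pics
{'time_s': 0.0, 'q': array([-1.36935499e+00,  1.81549511e-01,  1.60800060e+00,  1.28231404e-05,
        1.35377778e+00, -2.06305649e-01]), 'dq': array([ 9.34994257e-05,  1.60450259e-03,  3.79109020e-04, -9.19689731e-04,
       -7.94078625e-04, -1.13256240e-03]), 'joint_efforts': array([ 9.31441173e-04, -4.44863462e+01, -3.51337337e+01, -1.90297183e-04,
        9.05819354e-03,  4.46140319e-06]), 'eef_pos': array([ 0.22790891, -0.52726496,  0.203983  ]), 'eef_rot': array([-6.19402446e-04,  8.35625047e-01, -5.49299580e-01, -6.07565291e-04]), 'wrist_force': array([-0.56492402, -0.15681115, -0.37631176]), 'torque': array([ 0.0230954 , -0.06602679, -0.03033777]), 'opening': 1.0013921153034127} 0.008
scene {'K': array([[554.73695711,   0.        , 314.21077929],
       [  0.        , 554.73695711, 241.3425219 ],
       [  0.        ,   0.        ,   1.        ]]), 'dist': array([0.04172357, 0.        , 0.        , 0.        , 0.        ]), 'origin': array([-0.11722781,  1.00631258,  0.7304767 ]), 'orientation': array([-0.25615817, -0.15361551,  0.47132203,  0.82984384])}
stock_lane [([243, 253, 340, 290], 0.7)]
old_bottle_center [([263, 224, 288, 269], 0.77)]
beaker_center [([298, 248, 323, 280], 0.73)]
tray [([382, 196, 416, 221], 0.61)]
amber_front_center [([365, 210, 382, 247], 0.6), ([298, 247, 325, 282], 0.18)]
top {'K': array([[435.66463441,   0.        , 312.46320553],
       [  0.        , 435.66463441, 237.37619748],
       [  0.        ,   0.        ,   1.        ]]), 'dist': array([-0.06974174,  0.        ,  0.        ,  0.        ,  0.        ]), 'origin': array([0.41293585, 0.0597466 , 0.90221559]), 'orientation': array([-0.70017911, -0.05933933,  0.03938205,  0.7104063 ])}
stock_lane [([263, 178, 309, 276], 0.98)]
old_bottle_center []
beaker_center [([273, 234, 300, 265], 0.88)]
tray [([456, 235, 521, 287], 0.9), ([374, 229, 399, 257], 0.65)]
amber_front_center [([387, 263, 412, 280], 0.59)]
```

View pics/top0.png

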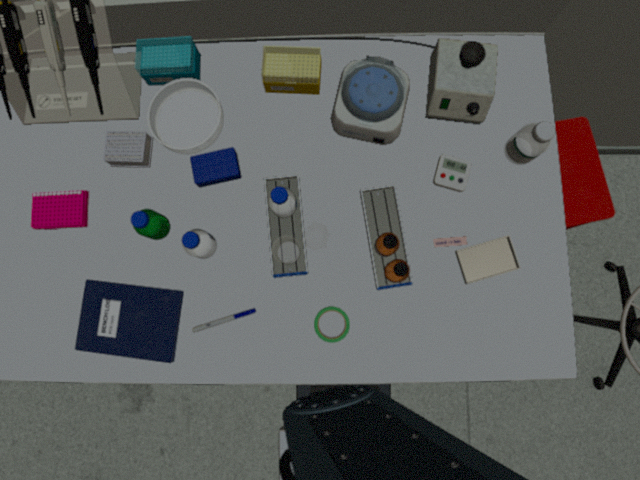

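View pics/scene0.png

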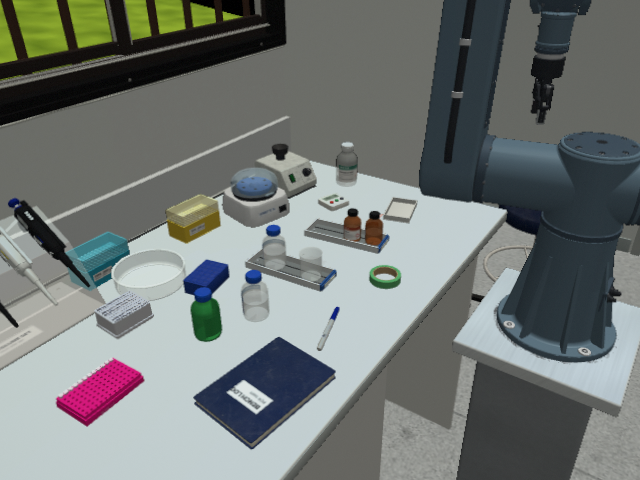

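```bash
cat > h.py <<'E'
import numpy as np, cv2
from scipy.spatial.transform import Rotation as R
from bench import telemetry, viewer, nets, ctrl
def cal(c):
    k=viewer.get_calibration(c); w,x,y,z=k["orientation"]
    return k["K"],k["dist"],np.array(k["origin"]),R.from_quat([x,y,z,w]).as_matrix()
def proj(P,k):
    K,d,o,M=k; p=(np.atleast_2d(P)-o)@M; p=p*[1,-1,-1]
    return cv2.projectPoints(p,np.zeros(3),np.zeros(3),K,d)[0][:,0]
def unproj(uv,z,k):
    K,d,o,M=k; u=cv2.undistortPoints(np.array(uv,float).reshape(-1,1,2),K,d)[:,0]
    r=np.c_[u[:,0],-u[:,1],-np.ones(len(u))]@M.T
    return o+r*((z-o[2])/r[:,2:])
E
python3 - <<'E'
from h import *
im=cv2.imread("pics/top0.png")
a=cv2.resize(im[165:300,170:330],None,fx=5,fy=5,interpolation=cv2.INTER_CUBIC)[:600,:800]
cv2.imwrite("pics/topcrop.png",a)
a=cv2.resize(im[170:300,350:530],None,fx=4.4,fy=4.4,interpolation=cv2.INTER_CUBIC)
cv2.imwrite("pics/topcrop2.png",a)
im=cv2.imread("pics/scene0.png")
a=cv2.resize(im[180:340,180:420],None,fx=3.3,fy=3.3,interpolation=cv2.INTER_CUBIC)
cv2.imwrite("pics/scenecrop.png",a)
E
```

```text
(no output)
```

View pics/topcrop.png

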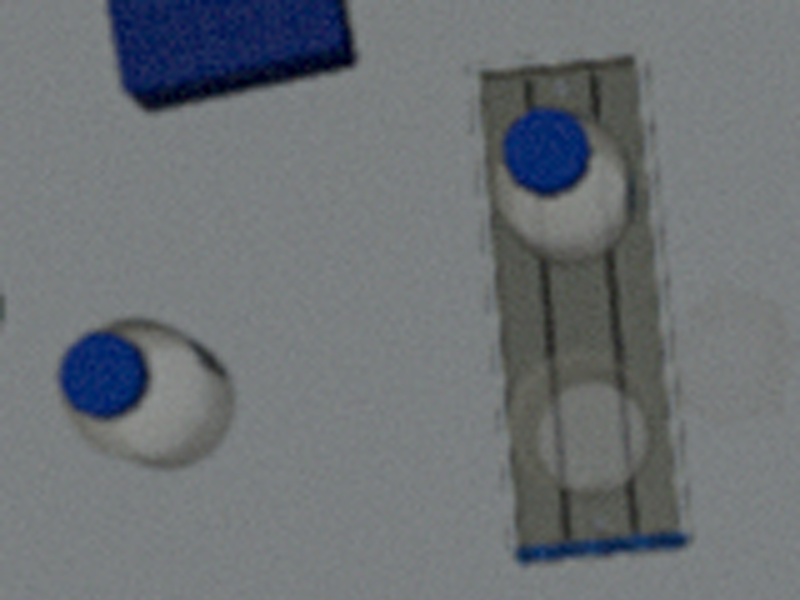

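View pics/topcrop2.png

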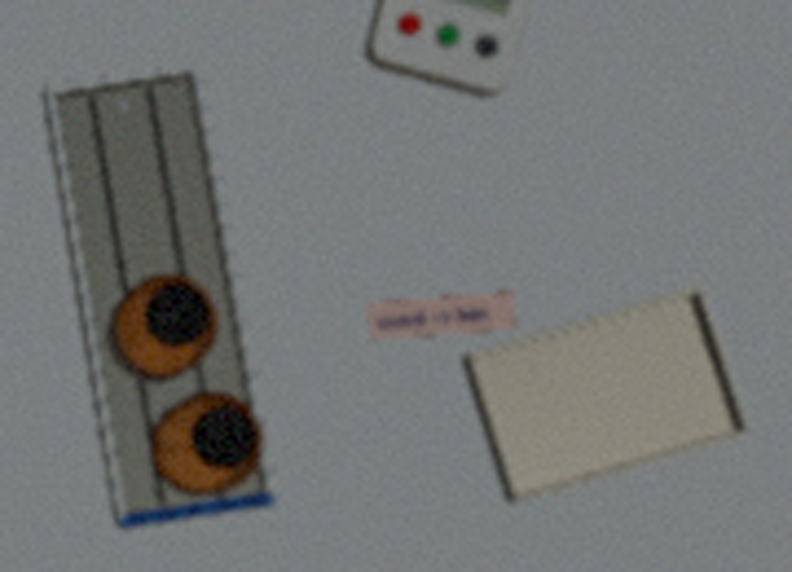

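View pics/scenecrop.png

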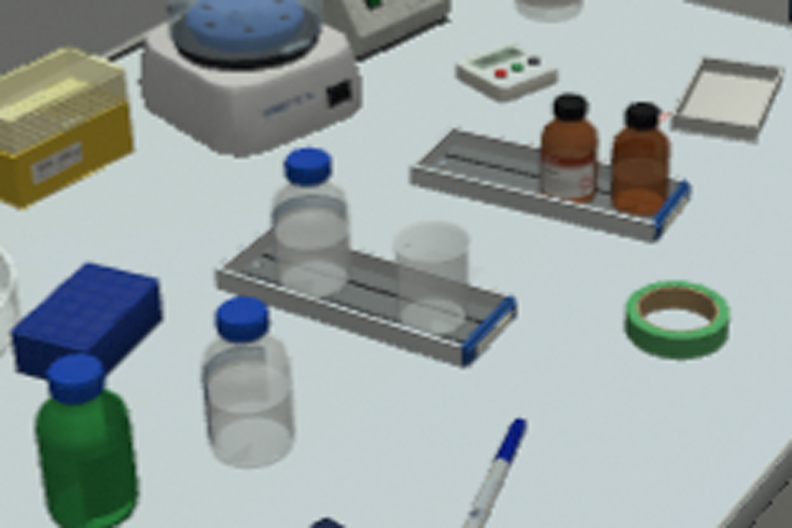

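```bash
cat > fit.py <<'E'
from h import *
kt=cal("top"); ks=cal("scene")
c1=lambda p:(np.array(p,float)/5+[170,165]); c2=lambda p:(np.array(p,float)/4.4+[350,170]); s1=lambda p:(np.array(p,float)/3.3+[180,180])
print("old cap top",unproj(c1((547,152)),.108,kt),"scene",unproj(s1((308,156)),.108,ks))
print("new cap top",unproj(c1((104,375)),.105,kt),"scene",unproj(s1((242,305)),.105,ks))
print("beaker foot",unproj(c1((592,437)),.004,kt),"scene",unproj(s1((433,315)),.004,ks),"rim",unproj(s1((432,240)),.069,ks))
print("tray",t:=unproj(c2([(465,355),(700,292),(742,430),(510,500)]),.016,kt), t.mean(0))
ts=unproj(s1([(703,58),(785,66),(758,140),(673,128)]),.016,ks); print("tray scene",ts,ts.mean(0))
F=unproj(c1([(518,556),(688,540)]),.018,kt); print("front",F,"rear",G:=unproj(c1([(482,70),(633,60)]),.018,kt))
print("lane corners scene",unproj(s1([(463,350),(516,298),(218,268),(268,233)]),.018,ks))
print("ambers",unproj(c2([(178,314),(226,435)]),.088,kt))
E
python3 fit.py
```

```text
old cap top [[0.60525267 0.14248656 0.108     ]] scene [[0.6056792 0.1446427 0.108    ]]
new cap top [[0.52406671 0.30958197 0.105     ]] scene [[0.52580074 0.31096226 0.105     ]]
beaker foot [[0.50880669 0.13475695 0.004     ]] scene [[0.50863042 0.13361103 0.004     ]] rim [[0.50584082 0.13695182 0.069     ]]
tray [[ 0.5055103  -0.20818548  0.016     ]
 [ 0.53319336 -0.32084544  0.016     ]
 [ 0.46829803 -0.33594649  0.016     ]
 [ 0.43814009 -0.22533637  0.016     ]] [ 0.48628544 -0.27257845  0.016     ]
tray scene [[ 0.53159332 -0.31405088  0.016     ]
 [ 0.4646168  -0.33873359  0.016     ]
 [ 0.42397122 -0.20446276  0.016     ]
 [ 0.49108443 -0.18497966  0.016     ]] [ 0.47781644 -0.26055672  0.016     ]
front [[0.45914057 0.16399897 0.018     ]
 [0.46470068 0.09477012 0.018     ]] rear [[0.66294256 0.17924451 0.018     ]
 [0.66587087 0.11566524 0.018     ]]
lane corners scene [[0.45567479 0.17359933 0.018     ]
 [0.46020047 0.10072497 0.018     ]
 [0.66093621 0.18689098 0.018     ]
 [0.66163685 0.12933103 0.018     ]]
ambers [[ 0.51765132 -0.06449722  0.088     ]
 [ 0.46563812 -0.08295384  0.088     ]]
```

```bash
cat > ov.py <<'E'
from h import *
def box(cx,cy,th,lx,ly,z):
    c,s=np.cos(th),np.sin(th)
    return np.array([[cx+c*a*lx/2-s*b*ly/2,cy+s*a*lx/2+c*b*ly/2,z] for a,b in((1,1),(1,-1),(-1,-1),(-1,1))])
def circ(x,y,r,z):
    t=np.linspace(0,2*np.pi,40); return np.c_[x+r*np.cos(t),y+r*np.sin(t),0*t+z]
L=(0.5655,0.1386,np.radians(5.1)); T=(0.486,-0.2726,np.radians(13.8))
old=(.6055,.1435);new=(.525,.3103);bk=(.5075,.135)
items=[(box(*L,.208,.074,.018),(0,0,255)),(box(*L,.208,.074,0),(0,128,255)),(box(*L,.2,.066,.018),(0,255,0)),(box(*T,.072,.116,.016),(0,0,255)),(box(*T,.072,.116,0),(0,128,255)),
(circ(*old,.028,.003),(255,0,255)),(circ(*old,.028,.068),(255,0,255)),(circ(*new,.028,.0),(255,0,255)),(circ(*new,.028,.065),(255,0,255)),(circ(*bk,.025,.003),(255,255,0)),(circ(*bk,.0275,.069),(255,255,0))]
if __name__=="__main__":
  for c,(x0,y0,x1,y1),nm in(("top",(170,165,330,285),"a"),("top",(350,170,530,300),"b"),("scene",(180,180,420,340),"c")):
    im=cv2.imread(f"pics/{c}0.png"); s=min(800/(x1-x0),600/(y1-y0))
    a=cv2.resize(im[y0:y1,x0:x1],None,fx=s,fy=s,interpolation=cv2.INTER_CUBIC); k=cal(c)
    for P,col in items:
        q=((proj(P,k)+.5-[x0,y0])*s).astype(np.int32); cv2.polylines(a,[q],True,col,1)
    cv2.imwrite(f"pics/ov_{nm}.png",a)
E
python3 ov.py
```

```text
(no output)
```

View pics/ov_a.png

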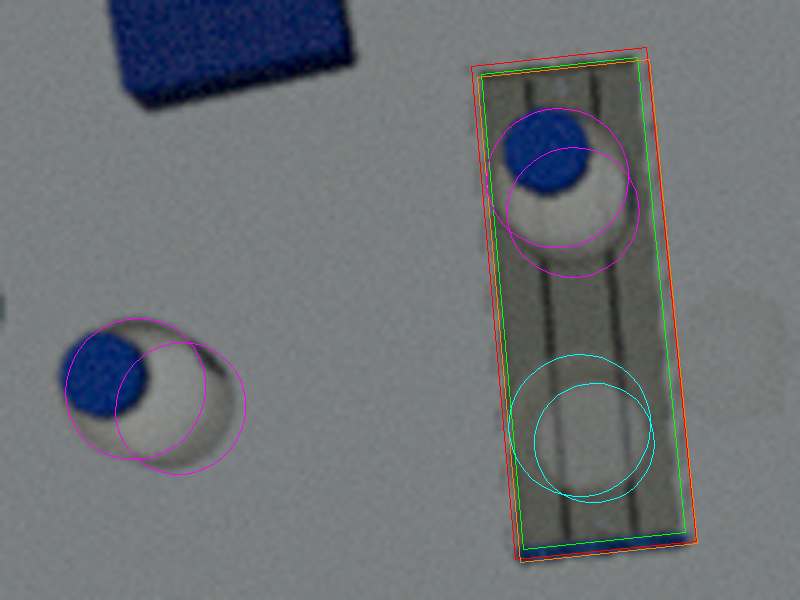

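View pics/ov_b.png

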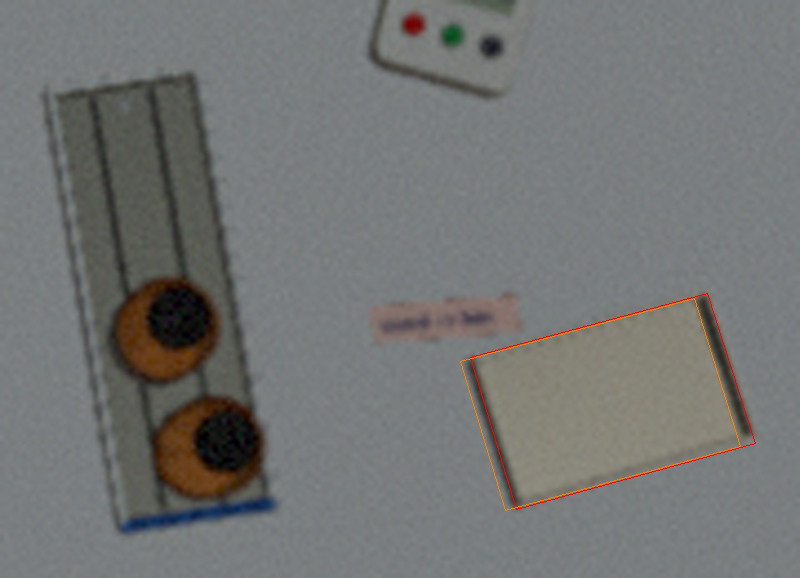

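View pics/ov_c.png

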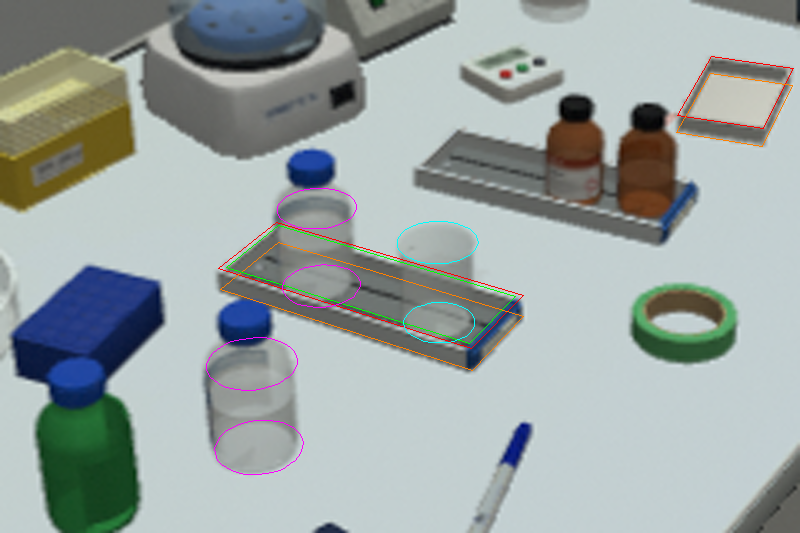

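```bash
cat > go.py <<'E'
# usage: go.py x y z jaw_deg(world yaw of tool x) [tilt_deg: lean of body toward +lane x]
import sys
from h import *
def st(): 
    o=telemetry.get_obs(); w,x,y,z=o["eef_rot"]; return o,R.from_quat([x,y,z,w])
def target(yaw,tilt=0,lane=5.1):
    c,s=np.cos(np.radians(yaw)),np.sin(np.radians(yaw))
    M=np.array([[c,s,0],[s,-c,0],[0,0,-1]]).T
    ax=np.array([-np.sin(np.radians(lane)),np.cos(np.radians(lane)),0])
    return R.from_rotvec(ax*np.radians(tilt))*R.from_matrix(M)
if __name__=="__main__":
    a=list(map(float,sys.argv[1:])); o,r=st()
    T=target(a[3],a[4] if len(a)>4 else 0)
    print("t",round(o["time_s"],2),"pos",o["eef_pos"].round(4),"F",o["wrist_force"].round(1),"open",round(o["opening"],3))
    print("shift",r.inv().apply(np.array(a[:3])-o["eef_pos"]).round(4),"turn",np.degrees((r.inv()*T).as_rotvec()).round(2))
E
python3 go.py 0.508 0.1358 0.2 -84.9
```

```text
t 0.6 pos [ 0.2281 -0.5279  0.2049] F [ 0.4 -0.5  0.5] open 1.004
shift [-0.4982 -0.5202  0.0049] turn [ 0.   -0.   18.27]
```

step_arm(
  plan=[
    [[-0.174,-0.182,0.002],[0,0,6.4]],
    [[-0.174,-0.182,0.002],[0,0,6.4]],
    [[-0.174,-0.182,0.002],[0,0,6.4]],
    [[-0.174,-0.182,0.002],[0,0,6.4]],
    [[-0.174,-0.182,0.002],[0,0,6.4]],
  ],
  fingers=100,
)

```text
time_s: 1.1
eef_pos: [0.3258, -0.2959, 0.203]
eef_rot: [0.0, 0.803, -0.595, 0.0]
wrist_force: [1.0, 0.3, 0.5]
opening: 0.998
```

```bash
python3 go.py 0.508 0.1358 0.2 -84.9
```

```text
t 1.1 pos [ 0.3258 -0.2959  0.203 ] F [1.  0.3 0.5] open 0.998
shift [-0.36   -0.2999  0.0029] turn [-0.02 -0.03 11.82]
```

step_arm(
  plan=[
    [[-0.19,-0.158,0.002],[0,0,6]],
    [[-0.19,-0.158,0.002],[0,0,6]],
    [[-0.19,-0.158,0.002],[0,0,6]],
    [[-0.19,-0.158,0.002],[0,0,6]],
    [[-0.19,-0.158,0.002],[0,0,6]],
  ],
)

```text
time_s: 1.6
eef_pos: [0.4217, -0.0677, 0.2014]
eef_rot: [-0.0, 0.771, -0.636, 0.001]
wrist_force: [0.1, -0.3, 0.5]
opening: 0.999
```

```bash
python3 go.py 0.508 0.1358 0.2 -84.9
```

```text
t 1.6 pos [ 0.4217 -0.0677  0.2014] F [ 0.1 -0.3  0.5] open 0.999
shift [-0.1834 -0.1235  0.0014] turn [-0.07 -0.04  5.87]
```

step_arm(
  plan=[
    [[-0.183,-0.123,0.001],[0,0,5.9]],
    [[-0.183,-0.123,0.001],[0,0,5.9]],
    [[-0.183,-0.123,0.001],[0,0,5.9]],
    [[-0.183,-0.123,0.001],[0,0,5.9]],
    [[-0.183,-0.123,0.001],[0,0,5.9]],
  ],
)

```text
time_s: 2.1
eef_pos: [0.5079, 0.1371, 0.2001]
eef_rot: [-0.001, 0.739, -0.674, 0.0]
wrist_force: [-0.1, -0.4, 0.0]
opening: 0.999
```

```bash
python3 go.py 0.508 0.1358 0.052 -84.9
python3 - <<'E'
from h import *
o=telemetry.get_obs();k=cal("wrist");im=viewer.camera("wrist");print(k[2],k[0][0,0],k[1])
np.savez("w1.npz",K=k[0],d=k[1],o=k[2],M=k[3])
cv2.imwrite("pics/w1raw.png",im[:,:,::-1])
import ov
a=im[:,:,::-1].copy()
for P,col in ov.items:
    if all(((P-k[2])@k[3])[:,2]<-.02): cv2.polylines(a,[proj(P,k).astype(np.int32)],True,col,1)
cv2.imwrite("pics/w1.png",a)
E
```

```text
t 2.1 pos [0.5079 0.1371 0.2001] F [-0.1 -0.4  0. ] open 0.999
shift [0.0014 0.0002 0.1481] turn [-0.06  0.05  0.15]
[0.5878539  0.14419856 0.36930261] 341.0607170530069 [-0.00909572  0.          0.          0.          0.        ]
```

View pics/w1.png

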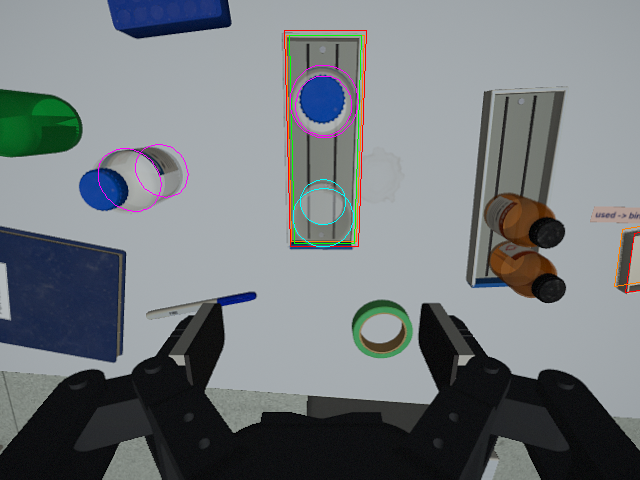

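Run:
```python
from h import *
a=cv2.imread("pics/w1raw.png")[20:260,265:385]
cv2.imwrite("pics/w1c.png",cv2.resize(a,None,fx=2.5,fy=2.5,interpolation=cv2.INTER_CUBIC))
a=cv2.imread("pics/w1raw.png")[150:260,265:405]
cv2.imwrite("pics/w1d.png",cv2.convertScaleAbs(cv2.resize(a,None,fx=5,fy=5,interpolation=cv2.INTER_CUBIC),alpha=1.6,beta=-60))
```

```text
(no output)
```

View pics/w1d.png

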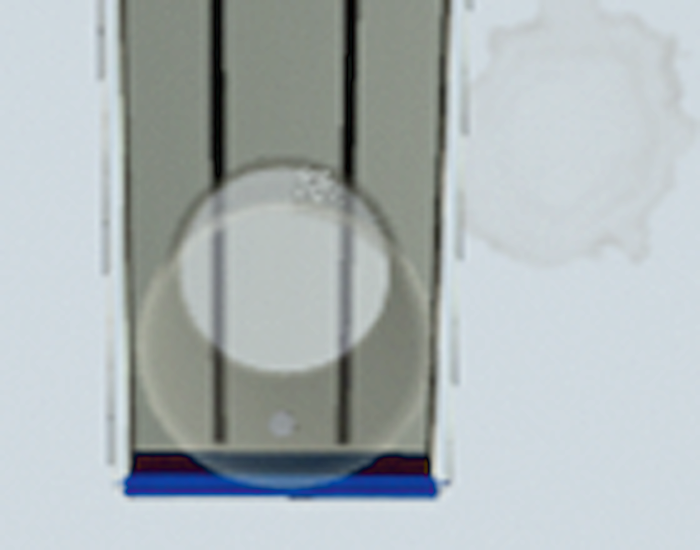

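Run:
```python
from h import *
f=np.load("w1.npz");k=(f["K"],f["d"],f["o"],f["M"])
c=lambda p,o:(np.array(p,float)+.5)/5-.5+o
o=[265,150]
print("rim",unproj(c((283,343),o),.069,k),"foot",unproj(c((285,288),o),.005,k))
print("front stop outer top",unproj(c([(126,492),(437,490)],o),.018,k))
print("rear/rail inner",unproj([(291,38.5),(361,37)],.018,k))
print("old cap",unproj((322,100),.108,k),"new cap",unproj((104,189),.105,k))
```

```text
rim [[0.50739449 0.13690046 0.069     ]] foot [[0.50266493 0.13604895 0.005     ]]
front stop outer top [[0.45694266 0.16684269 0.018     ]
 [0.46366427 0.09900574 0.018     ]]
rear/rail inner [[0.65990427 0.17859989 0.018     ]
 [0.66694333 0.11521543 0.018     ]]
old cap [[0.6046503  0.14526469 0.108     ]] new cap [[0.52503939 0.30925092 0.105     ]]
```

View pics/w1c.png

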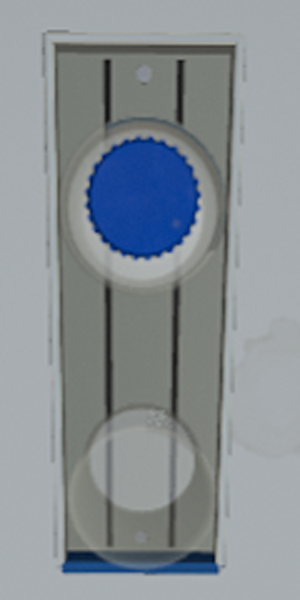

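step_arm(
  plan=[
    [[0.0,0.001,0.04],[0,0,0]],
    [[0.0,0.001,0.08],[0,0,0]],
    [[0.0,0.001,0.12],[0,0,0]],
    [[0.0,0.001,0.16],[0,0,0]],
    [[0.0,0.001,0.16],[0,0,0]],
  ],
)

```text
time_s: 2.65
eef_pos: [0.5008, 0.1326, 0.0347]
eef_rot: [0.004, 0.738, -0.675, -0.004]
wrist_force: [-1.0, -0.3, -0.5]
opening: 1.001
```

step_arm(
  plan=[
    [[0,0,0],[0,0,0]],
    [[0,0,0],[0,0,0]],
    [[0,0,0],[0,0,0]],
    [[0,0,0],[0,0,0]],
    [[0,0,0],[0,0,0]],
  ],
  fingers=45,
)

```text
time_s: 3.15
eef_pos: [0.5072, 0.1332, 0.0413]
eef_rot: [-0.001, 0.738, -0.675, 0.001]
wrist_force: [1.1, -0.7, 3.4]
opening: 0.449
```

Run:
```python
from h import *
for c in("wrist","scene","top"):
    im=viewer.camera(c)[:,:,::-1]; cv2.imwrite(f"pics/{c}2.png",im)
    if c=="scene": cv2.imwrite("pics/scene2c.png",cv2.resize(im[160:320,200:400],None,fx=3.5,fy=3.5,interpolation=cv2.INTER_CUBIC))
print(telemetry.get_obs()["opening"],telemetry.get_obs()["eef_pos"])
```

```text
0.4489029062917622 [0.50731587 0.13313413 0.04106197]
```

View pics/scene2c.png

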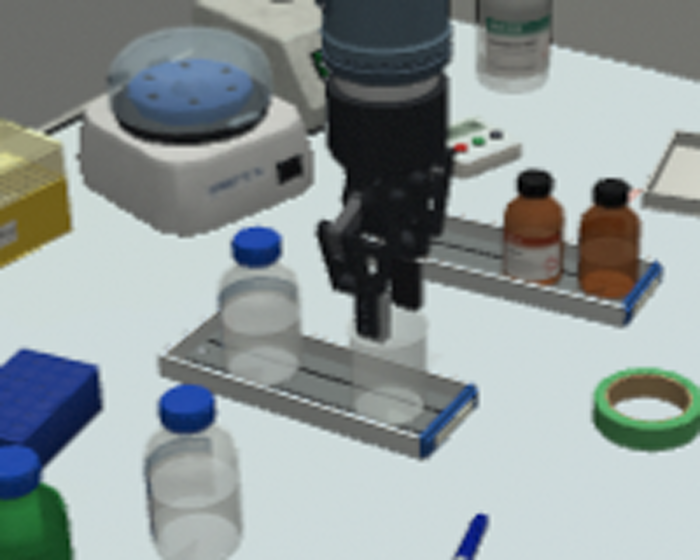

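View pics/wrist2.png

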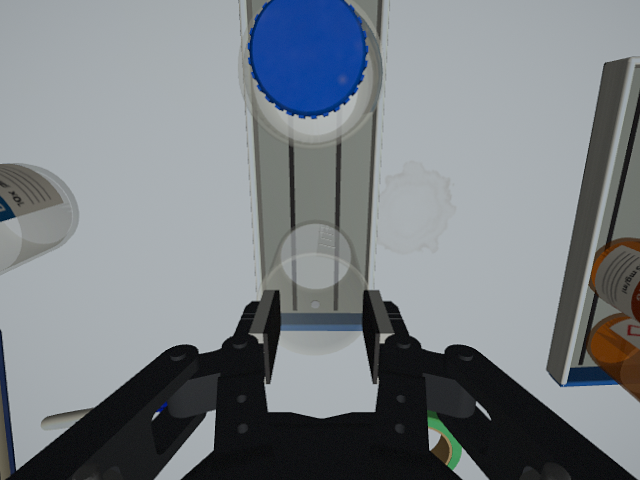

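Run:
```python
from h import *
k=cal("wrist"); o=telemetry.get_obs(); print(k[2],o["eef_pos"])
print(proj([[o["eef_pos"][0],o["eef_pos"][1],z] for z in(.033,.041,.052,.069)],k))
a=cv2.imread("pics/wrist2.png")
import ov
P=ov.circ(.5072,.1368,.0275,.069);cv2.polylines(a,[proj(P,k).astype(np.int32)],True,(0,0,255),1)
P=ov.circ(.5072,.1368,.025,.003);cv2.polylines(a,[proj(P,k).astype(np.int32)],True,(255,0,0),1)
cv2.imwrite("pics/w2c.png",cv2.resize(a[190:400,200:440],None,fx=2.8,fy=2.8,interpolation=cv2.INTER_CUBIC))
```

```text
[0.5870243  0.14017749 0.21045988] [0.50731587 0.13313413 0.04106197]
[[320.80693256 273.78245461]
 [320.80562849 279.84394861]
 [320.80365381 289.03381944]
 [320.80010147 305.60034584]]
```

View pics/w2c.png

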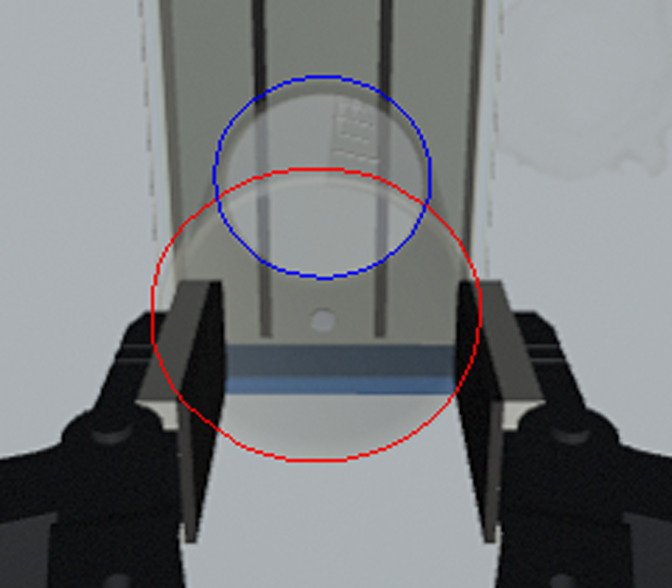

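Run:
```python
from h import *
k=cal("scene"); w=cal("wrist");p=telemetry.get_obs()["eef_pos"]
yd=np.array([-.089,.996,0]);xd=np.array([.996,.089,0])
for z in(.033,.045,.055,.065,.075):
    q=np.array([p[0],p[1],z]); print(z,proj([q+.022*yd,q+.022*yd+.011*xd,q+.036*yd],k).round(1).tolist(),proj([q+.022*yd+.011*xd,q-.022*yd+.011*xd],w).round(1).tolist())
```

```text
0.033 [[306.8, 269.7], [302.6, 268.5], [303.6, 272.7]] [[281.3, 255.7], [360.2, 255.7]]
0.045 [[306.7, 265.3], [302.5, 264.1], [303.5, 268.3]] [[278.8, 264.0], [362.8, 264.0]]
0.055 [[306.6, 261.6], [302.4, 260.3], [303.4, 264.6]] [[276.5, 271.8], [365.1, 271.8]]
0.065 [[306.5, 257.8], [302.3, 256.6], [303.3, 260.8]] [[273.8, 280.5], [367.7, 280.4]]
0.075 [[306.4, 254.1], [302.2, 252.8], [303.2, 257.0]] [[270.9, 290.3], [370.7, 290.2]]
```

```bash
python3 - <<'E'
from h import *
print(telemetry.get_obs(), ctrl.tip_reach, [a for a in dir(ctrl) if a[0]!='_'])
E
python3 - <<'E'
import cv2
a=cv2.imread("pics/scene2.png")[215:285,265:345]
cv2.imwrite("pics/s2d.png",cv2.resize(a,None,fx=8,fy=8,interpolation=cv2.INTER_CUBIC))
E
```

```text
{'time_s': 3.3, 'q': array([ 3.02850640e-02,  2.81454092e-01,  1.85514885e+00, -3.04682274e-04,
        1.00232218e+00,  1.51264200e+00]), 'dq': array([ 0.00106961,  0.00368054, -0.00036138,  0.00074975,  0.00120926,
        0.00033021]), 'joint_efforts': array([ 4.47154948e-01, -3.95192063e+01, -2.54192734e+01,  3.01440535e-01,
        2.86340173e-01,  1.33620712e-02]), 'eef_pos': array([0.50731587, 0.13313413, 0.04106197]), 'eef_rot': array([-0.00083777,  0.73772801, -0.67509672,  0.00104575]), 'wrist_force': array([ 0.62165477, -0.42998109,  6.65394868]), 'torque': array([-0.24078778, -0.1600343 , -0.01906532]), 'opening': 0.4489029062917622} 0.008 ['MotionError', 'tip_reach']
```

View pics/s2d.png

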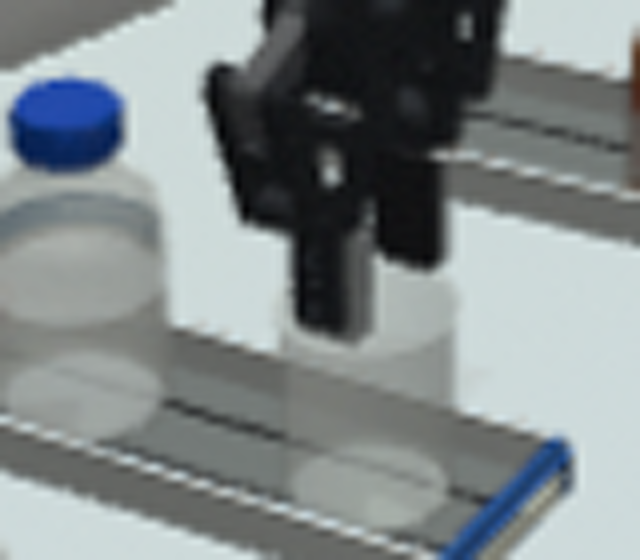

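step_arm(
  plan=[
    [[0,0,-0.01],[0,0,0]],
    [[0,0,-0.03],[0,0,0]],
    [[0,0,-0.05],[0,0,0]],
    [[0,0,-0.05],[0,0,0]],
    [[0,0,-0.05],[0,0,0]],
  ],
)

```text
time_s: 3.8
eef_pos: [0.506, 0.1333, 0.09]
eef_rot: [-0.0, 0.738, -0.675, 0.0]
wrist_force: [-0.2, 0.0, -1.0]
opening: 0.453
```

Run:
```python
from h import *
o=telemetry.get_obs();print(o["eef_pos"],o["wrist_force"],o["opening"])
k=cal("wrist");print(k[2])
im=viewer.camera("wrist")[:,:,::-1]; cv2.imwrite("pics/wrist3.png",im)
im=viewer.camera("scene")[:,:,::-1]; cv2.imwrite("pics/scene3c.png",cv2.resize(im[140:300,220:380],None,fx=3.7,fy=3.7,interpolation=cv2.INTER_CUBIC))
```

```text
[0.50597961 0.13328023 0.09002148] [-0.21915527  0.01516497 -1.00822915] 0.45328525619502114
[0.58605375 0.14027413 0.25918914]
```

View pics/wrist3.png

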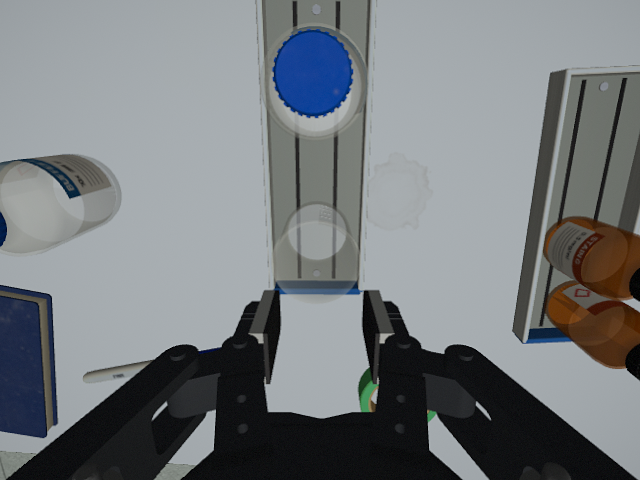

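View pics/scene3c.png

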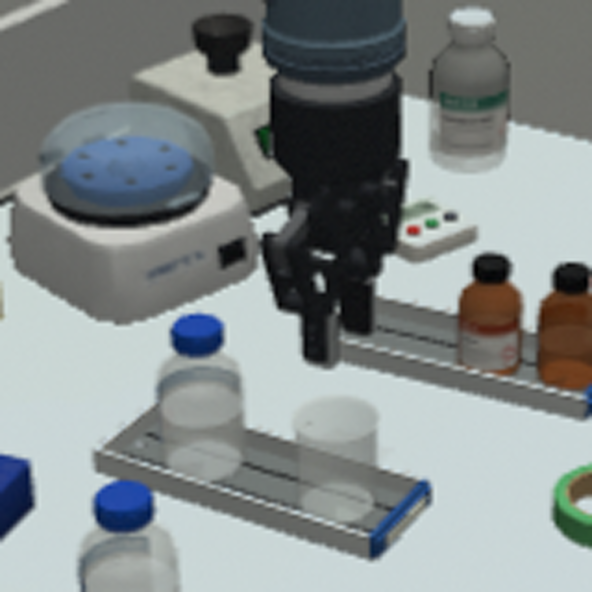

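Run:
```python
from h import *
k=cal("scene"); w=cal("wrist");p=telemetry.get_obs()["eef_pos"]
yd=np.array([-.089,.996,0]);xd=np.array([.996,.089,0])
for z in(.08,.09,.1,.11,.12,.13):
    q=np.array([p[0],p[1],z]); print(z,proj([q+.02*yd-.011*xd,q+.02*yd+.011*xd,q+.034*yd],k).round(1).tolist(),proj([q+.02*yd+.011*xd,q-.02*yd+.011*xd],w).round(1).tolist())
```

```text
0.08 [[311.9, 253.3], [303.4, 250.8], [304.4, 255.0]] [[285.1, 255.2], [356.5, 255.1]]
0.09 [[311.8, 249.5], [303.3, 247.0], [304.3, 251.1]] [[283.2, 262.0], [358.4, 262.0]]
0.1 [[311.7, 245.6], [303.2, 243.2], [304.2, 247.2]] [[281.1, 269.7], [360.5, 269.6]]
0.11 [[311.7, 241.7], [303.1, 239.3], [304.1, 243.3]] [[278.8, 278.2], [362.8, 278.2]]
0.12 [[311.6, 237.8], [303.0, 235.4], [304.0, 239.4]] [[276.1, 287.8], [365.3, 287.7]]
0.13 [[311.5, 233.8], [302.8, 231.4], [303.9, 235.4]] [[273.2, 298.6], [368.3, 298.6]]
```

step_arm(
  plan=[
    [[0,0,0],[0,0,0]],
    [[0,0,0],[0,0,0]],
    [[0,0,0],[0,0,0]],
    [[0,0,0],[0,0,0]],
    [[0,0,0],[0,0,0]],
  ],
  fingers=3,
)

```text
time_s: 4.4
eef_pos: [0.506, 0.1332, 0.0898]
eef_rot: [0.0, 0.738, -0.675, -0.0]
wrist_force: [-0.3, 0.3, -0.3]
opening: 0.03
```

Run:
```python
from h import *
im=viewer.camera("wrist")[:,:,::-1]; cv2.imwrite("pics/wrist4.png",im)
im=viewer.camera("scene")[:,:,::-1]; cv2.imwrite("pics/scene4c.png",cv2.resize(im[140:300,220:380],None,fx=3.7,fy=3.7,interpolation=cv2.INTER_CUBIC))
```

```text
(no output)
```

View pics/wrist4.png

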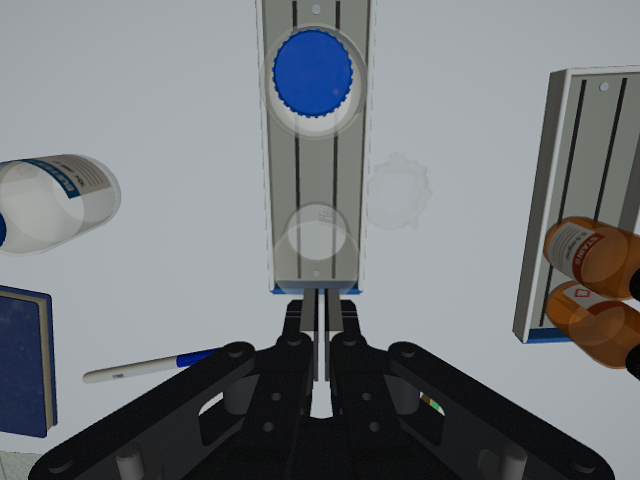

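View pics/scene4c.png

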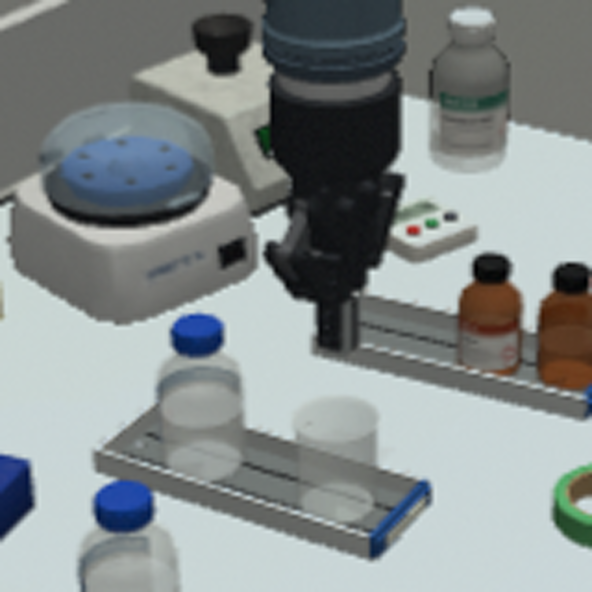

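Run:
```python
from h import *
k=cal("wrist")
import ov
a=cv2.imread("pics/wrist4.png")
for z,r in((.069,.0275),(.003,.025)):
    cv2.polylines(a,[proj(ov.circ(.5072,.1365,r,z),k).astype(np.int32)],True,(0,0,255),1)
cv2.imwrite("pics/w4c.png",cv2.resize(a[190:310,250:390],None,fx=4.5,fy=4.5,interpolation=cv2.INTER_CUBIC))
f=np.load("w1.npz");k1=(f["K"],f["d"],f["o"],f["M"]);p=np.array([.5079,.1371,.2])
yd=np.array([-.089,.996,0]);xd=np.array([.996,.089,0])
for z in(.22,.23,.24,.25): 
    q=p*[1,1,0]+[0,0,z]; print(z,proj([q+.0425*yd+.011*xd,q-.0425*yd+.011*xd],k1).round(1).tolist())
```

```text
0.22 [[232.3, 276.7], [409.4, 277.1]]
0.23 [[226.8, 286.0], [414.8, 286.5]]
0.24 [[220.6, 296.6], [420.9, 297.1]]
0.25 [[213.5, 308.6], [427.9, 309.2]]
```

View pics/w4c.png

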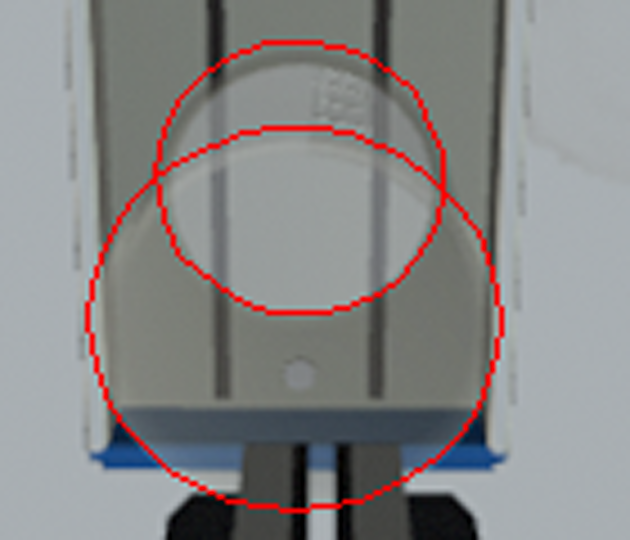

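step_arm(
  plan=[
    [[-0.003,-0.001,0],[0,0,0]],
    [[-0.003,-0.001,0],[0,0,0]],
    [[-0.003,-0.001,0],[0,0,0]],
    [[-0.003,-0.001,0.02],[0,0,0]],
    [[-0.003,-0.001,0.04],[0,0,0]],
  ],
  fingers=100,
)

```text
time_s: 5.0
eef_pos: [0.5077, 0.1364, 0.0502]
eef_rot: [-0.001, 0.738, -0.675, 0.001]
wrist_force: [0.1, 1.1, -0.3]
opening: 0.88
```

step_arm(
  plan=[
    [[0,0,0.015],[0,0,0]],
    [[0,0,0.03],[0,0,0]],
    [[0,0,0.04],[0,0,0]],
    [[0,0,0.046],[0,0,0]],
    [[0,0,0.046],[0,0,0]],
  ],
)

```text
time_s: 5.5
eef_pos: [0.5063, 0.1362, 0.0033]
eef_rot: [0.0, 0.738, -0.675, -0.0]
wrist_force: [0.2, 0.3, 0.1]
opening: 1.002
```

Run:
```python
from h import *
o=telemetry.get_obs();print(o["eef_pos"],o["wrist_force"],o["opening"])
im=viewer.camera("wrist")[:,:,::-1]; cv2.imwrite("pics/wrist5.png",im)
```

```text
[0.50628572 0.13624182 0.00328936] [0.23209037 0.27543826 0.11312689] 1.0017660215574138
```

View pics/wrist5.png

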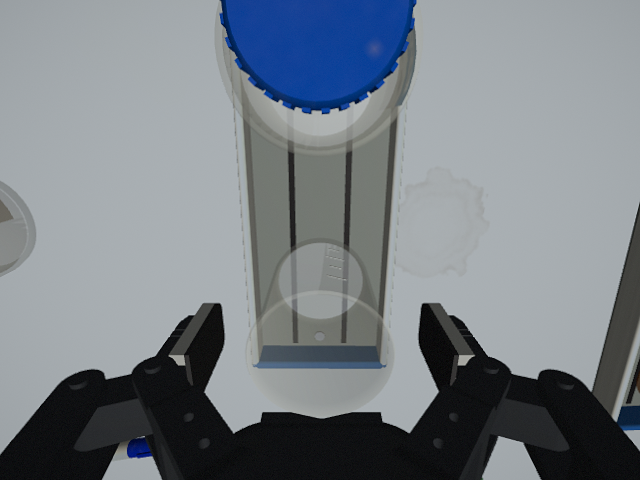

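step_arm(
  plan=[
    [[0,0,0],[0,0,0]],
    [[0,0,0],[0,0,0]],
    [[0,0,0],[0,0,0]],
    [[0,0,0],[0,0,0]],
    [[0,0,0],[0,0,0]],
  ],
  fingers=40,
)

```text
time_s: 6.05
eef_pos: [0.5077, 0.1364, 0.0049]
eef_rot: [-0.001, 0.738, -0.675, 0.001]
wrist_force: [-1.2, 0.7, 6.6]
opening: 0.616
```

Run:
```python
from h import *
o=telemetry.get_obs();print(o["eef_pos"],o["wrist_force"],o["opening"])
im=viewer.camera("wrist")[:,:,::-1]; cv2.imwrite("pics/wrist6.png",im)
```

```text
[0.5077282  0.13641297 0.00492003] [-1.19328393  0.7205403   6.60788449] 0.615747824278075
```

View pics/wrist6.png

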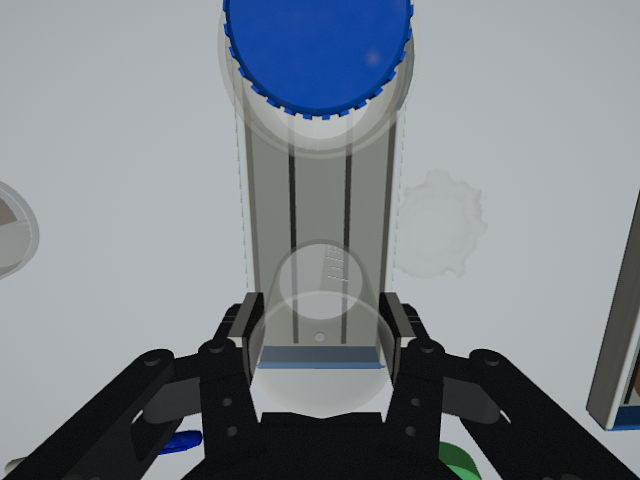

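step_arm(
  plan=[
    [[0,0,-0.02],[0,0,0]],
    [[0,0,-0.05],[0,0,0]],
    [[0,0,-0.09],[0,0,0]],
    [[0,0,-0.13],[0,0,0]],
    [[0,0,-0.16],[0,0,0]],
  ],
)

```text
time_s: 6.6
eef_pos: [0.5074, 0.1363, 0.1665]
eef_rot: [-0.001, 0.738, -0.675, 0.001]
wrist_force: [0.9, -1.2, -0.3]
opening: 0.615
```

```bash
python3 go.py 0.47 -.2 0.165 -84.9;  python3 - <<'E'
from h import *
im=viewer.camera("scene")[:,:,::-1]; cv2.imwrite("pics/scene7c.png",cv2.resize(im[130:300,200:420],None,fx=3.5,fy=3.5,interpolation=cv2.INTER_CUBIC))
E
```

```text
t 6.6 pos [0.5074 0.1363 0.1665] F [ 0.9 -1.2 -0.3] open 0.615
shift [0.3317 0.0669 0.0014] turn [-0.14 -0.01 -0.03]
```

View pics/scene7c.png

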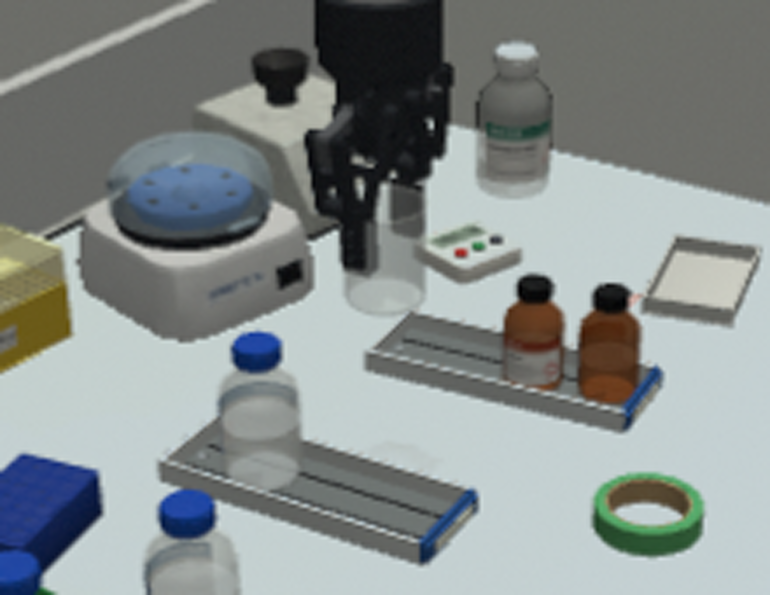

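step_arm(
  plan=[
    [[0.03,0.004,0],[0,0,0]],
    [[0.075,0.01,0],[0,0,0]],
    [[0.12,0.017,0],[0,0,0]],
    [[0.165,0.023,0],[0,0,0]],
    [[0.21,0.029,0],[0,0,0]],
  ],
)

```text
time_s: 7.15
eef_pos: [0.4959, -0.077, 0.1637]
eef_rot: [-0.0, 0.738, -0.675, 0.0]
wrist_force: [0.6, -0.0, -1.1]
opening: 0.615
```

step_arm(
  plan=[
    [[0.045,0.006,0],[0,0,0]],
    [[0.09,0.013,0],[0,0,0]],
    [[0.135,0.019,0],[0,0,0]],
    [[0.17,0.024,0],[0,0,0]],
    [[0.194,0.027,0],[0,0,0]],
  ],
)

```text
time_s: 7.65
eef_pos: [0.4859, -0.2737, 0.1635]
eef_rot: [0.0, 0.737, -0.676, 0.0]
wrist_force: [-0.4, 0.6, 0.6]
opening: 0.618
```

step_arm(
  plan=[
    [[0,0,0.02],[0,0,0]],
    [[0,0,0.05],[0,0,0]],
    [[0,0,0.07],[0,0,0]],
    [[0,0,0.07],[0,0,0]],
    [[0,0,0.07],[0,0,0]],
  ],
)

```text
time_s: 8.15
eef_pos: [0.4865, -0.271, 0.0939]
eef_rot: [0.0, 0.738, -0.675, -0.0]
wrist_force: [0.1, -0.8, 0.2]
opening: 0.614
```

```bash
python3 go.py 0.487 -.272 0.095 -84.9;  python3 - <<'E'
from h import *
import ov
k=cal("wrist");im=viewer.camera("wrist")[:,:,::-1].copy();cv2.imwrite("pics/w8raw.png",im)
T=(.4868,-.2718,np.radians(13.8)); np.savez("w8.npz",K=k[0],d=k[1],o=k[2],M=k[3])
for z,c in((.016,(0,0,255)),(0,(0,128,255))): cv2.polylines(im,[proj(ov.box(*T,.072,.116,z),k).astype(np.int32)],True,c,1)
cv2.imwrite("pics/w8.png",im)
im=viewer.camera("scene")[:,:,::-1].copy(); k=cal("scene")
for z,c in((.016,(0,0,255)),(0,(0,128,255))): cv2.polylines(im,[proj(ov.box(*T,.072,.116,z),k).astype(np.int32)],True,c,1)
cv2.imwrite("pics/scene8c.png",cv2.resize(im[130:280,290:450],None,fx=4,fy=4,interpolation=cv2.INTER_CUBIC))
E
```

```text
t 8.15 pos [ 0.4865 -0.271   0.0939] F [ 0.1 -0.8  0.2] open 0.614
shift [ 0.0011 -0.0004 -0.0011] turn [ 0.03  0.03 -0.03]
```

View pics/w8.png

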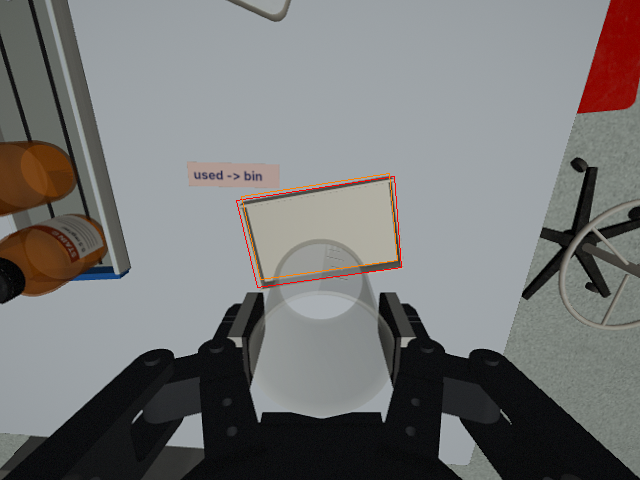

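View pics/scene8c.png

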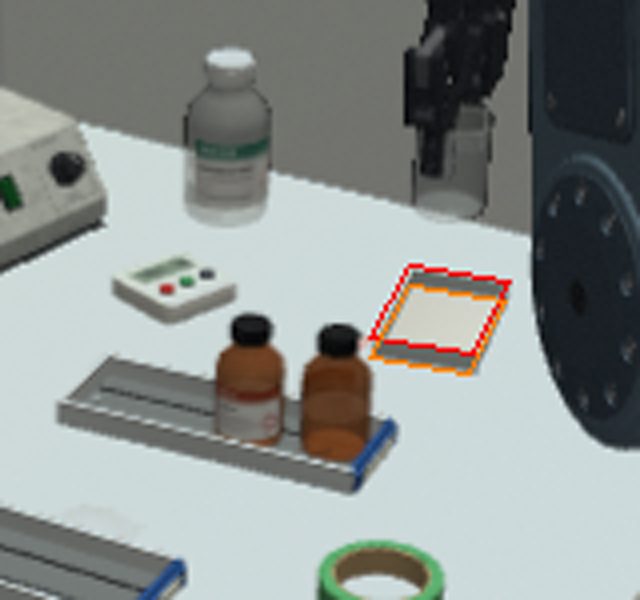

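step_arm(
  plan=[
    [[0.001,0,0.025],[0,0,0]],
    [[0.001,0,0.05],[0,0,0]],
    [[0.001,0,0.068],[0,0,0]],
    [[0.001,0,0.079],[0,0,0]],
    [[0.001,0,0.085],[0,0,0]],
  ],
)

```text
time_s: 8.75
eef_pos: [0.4871, -0.2723, 0.009]
eef_rot: [0.0, 0.738, -0.675, 0.0]
wrist_force: [-0.7, 0.1, -0.4]
opening: 0.62
```

step_arm(
  plan=[
    [[0,0,0.002],[0,0,0]],
    [[0,0,0.004],[0,0,0]],
    [[0,0,0.004],[0,0,0]],
    [[0,0,0.004],[0,0,0]],
  ],
)

```text
time_s: 9.15
eef_pos: [0.4872, -0.2724, 0.0056]
eef_rot: [-0.0, 0.738, -0.675, 0.001]
wrist_force: [0.8, 0.7, -0.7]
opening: 0.62
```

```bash
python3 go.py 0.487 -.272 0.005 -84.9;  python3 - <<'E'
from h import *
k=cal("wrist");im=viewer.camera("wrist")[:,:,::-1].copy();cv2.imwrite("pics/w9raw.png",im)
E
```

```text
t 9.15 pos [ 0.4872 -0.2724  0.0056] F [ 0.8  0.7 -0.7] open 0.62
shift [-0.0005  0.0001  0.0006] turn [-0.04 -0.05 -0.03]
```

View pics/w9raw.png

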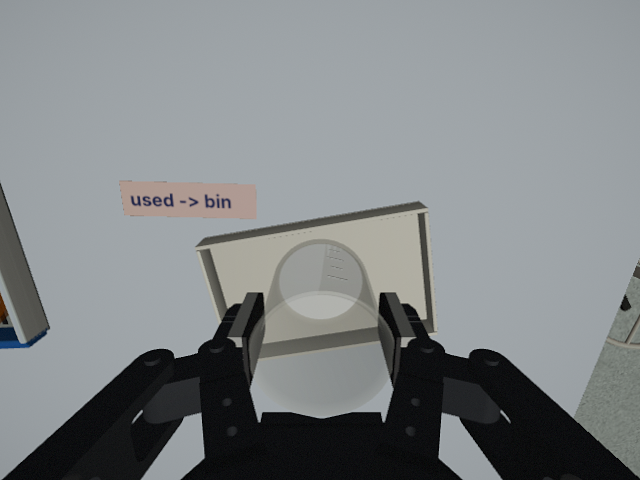

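Beaker foot (320,280) is centred between the tray walls. One more millimetre down, then open.

step_arm(
  plan=[
    [[0,0,0.001],[0,0,0]],
    [[0,0,0.002],[0,0,0]],
    [[0,0,0.002],[0,0,0]],
  ],
)

```text
time_s: 9.5
eef_pos: [0.4872, -0.2723, 0.0038]
eef_rot: [-0.0, 0.738, -0.675, 0.0]
wrist_force: [-2.3, 2.0, 6.5]
opening: 0.613
```

step_arm(
  plan=[
    [[0,0,0],[0,0,0]],
    [[0,0,0],[0,0,0]],
    [[0,0,0],[0,0,0]],
    [[0,0,0],[0,0,0]],
    [[0,0,0],[0,0,0]],
  ],
  fingers=100,
)

```text
time_s: 10.0
eef_pos: [0.4867, -0.272, 0.0028]
eef_rot: [0.0, 0.738, -0.675, -0.0]
wrist_force: [-0.6, 0.1, -0.4]
opening: 0.999
```

step_arm(
  plan=[
    [[0,0,-0.03],[0,0,0]],
    [[0,0,-0.07],[0,0,0]],
    [[0,0,-0.11],[0,0,0]],
    [[0,0,-0.15],[0,0,0]],
    [[0,0,-0.15],[0,0,0]],
  ],
)

```text
time_s: 10.5
eef_pos: [0.4901, -0.2748, 0.1596]
eef_rot: [-0.0, 0.738, -0.675, 0.006]
wrist_force: [0.4, -0.7, 1.5]
opening: 0.995
```

```bash
python3 go.py 0.7 .153 0.155 -85 20;  python3 - <<'E'
from h import *
k=cal("wrist");im=viewer.camera("wrist")[:,:,::-1].copy();cv2.imwrite("pics/w10raw.png",im)
im=viewer.camera("scene")[:,:,::-1].copy()
cv2.imwrite("pics/scene10c.png",cv2.resize(im[130:280,290:450],None,fx=4,fy=4,interpolation=cv2.INTER_CUBIC))
E
```

```text
t 10.5 pos [ 0.4901 -0.2748  0.1596] F [ 0.4 -0.7  1.5] open 0.995
shift [-0.4076 -0.2469  0.0032] turn [-2.046e+01 -4.500e-01 -1.000e-02]
```

View pics/w10raw.png

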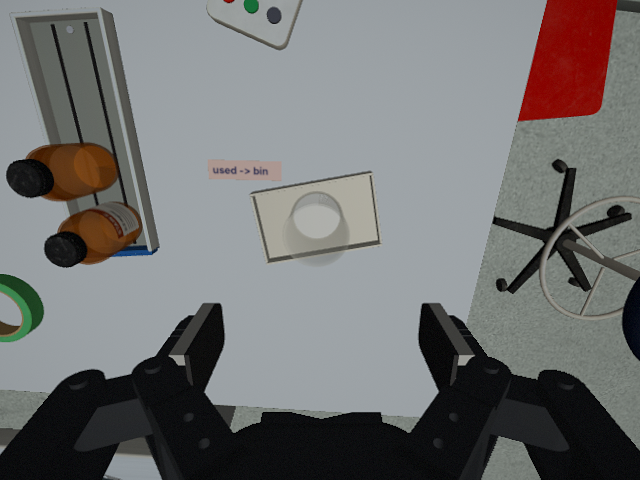

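View pics/scene10c.png

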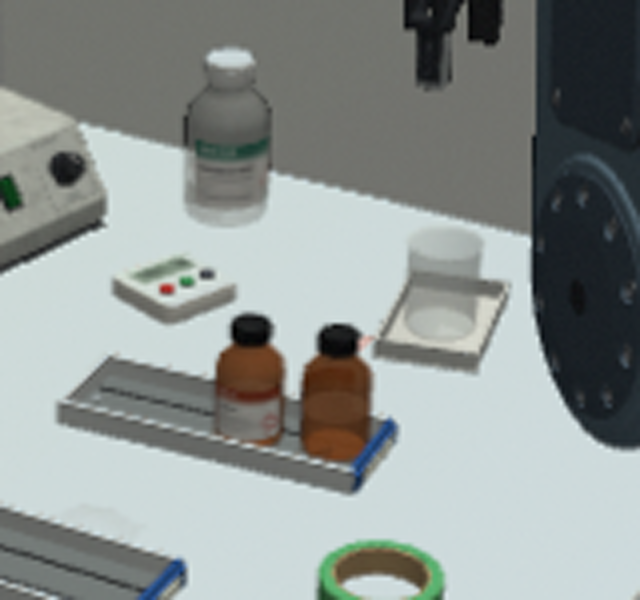

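step_arm(
  plan=[
    [[-0.03,-0.014,0],[0,0,0]],
    [[-0.072,-0.034,0],[0,0,0]],
    [[-0.116,-0.055,0],[0,0,0]],
    [[-0.16,-0.076,0],[0,0,0]],
    [[-0.204,-0.097,0],[0,0,0]],
  ],
  fingers=35,
)

```text
time_s: 11.1
eef_pos: [0.5644, -0.0582, 0.1507]
eef_rot: [0.001, 0.737, -0.675, -0.002]
wrist_force: [1.2, -0.3, 0.1]
opening: 0.348
```

step_arm(
  plan=[
    [[-0.044,-0.021,0],[0,0,0]],
    [[-0.088,-0.042,0],[0,0,0]],
    [[-0.132,-0.063,0],[0,0,0]],
    [[-0.17,-0.081,0],[0,0,0]],
    [[-0.202,-0.096,0],[0,0,0]],
  ],
)

```text
time_s: 11.6
eef_pos: [0.6421, 0.1519, 0.1502]
eef_rot: [0.001, 0.738, -0.675, -0.001]
wrist_force: [-0.1, -0.4, 1.2]
opening: 0.349
```

```bash
python3 go.py 0.646 .1467 0.12 -85.1 20
```

```text
t 11.6 pos [0.6421 0.1519 0.1502] F [-0.1 -0.4  1.2] open 0.349
shift [ 0.0055 -0.0035  0.0302] turn [-19.78   0.05   0.24]
```

step_arm(
  plan=[
    [[0.005,-0.003,0],[-7,0,0]],
    [[0.005,-0.003,0],[-14,0,0]],
    [[0.005,-0.003,0.01],[-20,0,0]],
    [[0.005,-0.003,0.03],[-20,0,0]],
    [[0.005,-0.003,0.03],[-20,0,0]],
  ],
)

```text
time_s: 12.1
eef_pos: [0.6434, 0.1444, 0.1158]
eef_rot: [0.132, 0.726, -0.664, -0.121]
wrist_force: [-0.6, -0.3, -0.5]
opening: 0.351
```

```bash
python3 go.py 0.646 .1467 0.002 -85.1 20
python3 - <<'E'
from h import *
import ov
k=cal("wrist");im=viewer.camera("wrist")[:,:,::-1].copy()
o=telemetry.get_obs(); w,x,y,z=o["eef_rot"]; r=R.from_quat([x,y,z,w]); print(r.as_matrix().round(3).tolist())
cv2.imwrite("pics/w11raw.png",im)
im=viewer.camera("scene")[:,:,::-1].copy()
cv2.imwrite("pics/scene11c.png",cv2.resize(im[110:310,180:380],None,fx=3,fy=3,interpolation=cv2.INTER_CUBIC))
E
```

```text
t 12.1 pos [0.6434 0.1444 0.1158] F [-0.6 -0.3 -0.5] open 0.351
shift [-0.002  -0.0428  0.1055] turn [0.64 0.04 0.17]
[[0.088, -0.933, -0.348], [-0.996, -0.083, -0.031], [-0.0, 0.349, -0.937]]
```

View pics/scene11c.png

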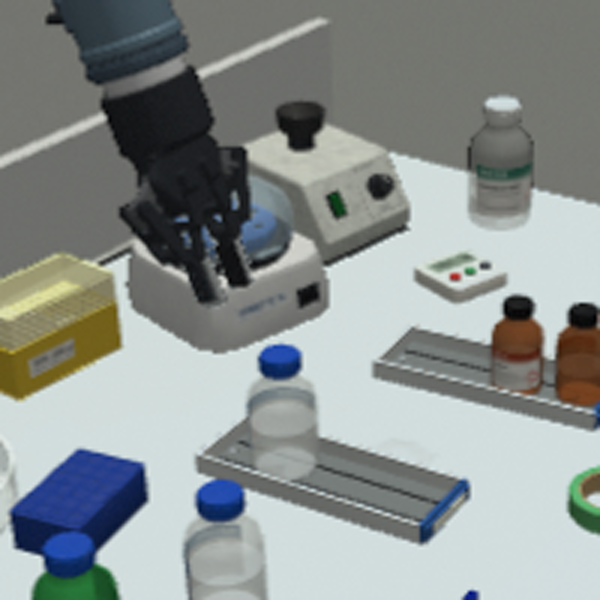

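View pics/w11raw.png

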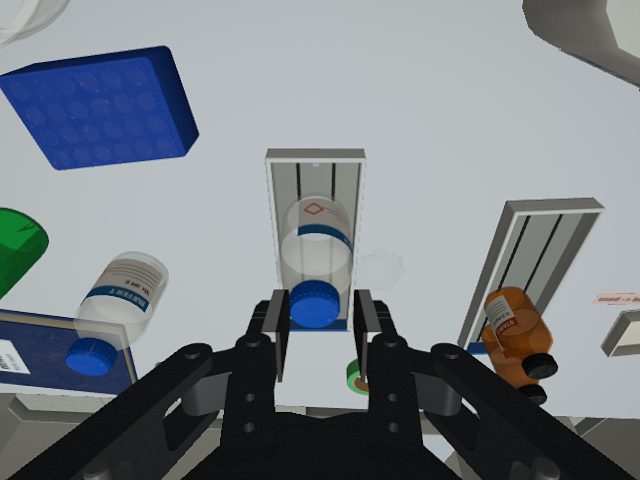

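step_arm(
  plan=[
    [[-0.001,-0.007,0.018],[0,0,0]],
    [[-0.002,-0.016,0.04],[0,0,0]],
    [[-0.002,-0.026,0.063],[0,0,0]],
    [[-0.002,-0.032,0.08],[0,0,0]],
    [[-0.002,-0.032,0.08],[0,0,0]],
  ],
)

```text
time_s: 12.7
eef_pos: [0.6467, 0.1468, 0.0338]
eef_rot: [0.13, 0.726, -0.665, -0.119]
wrist_force: [-0.4, -0.1, -0.8]
opening: 0.348
```

```bash
python3 go.py 0.646 .1467 0.002 -85.1 20
python3 - <<'E'
from h import *
im=viewer.camera("wrist")[:,:,::-1].copy()
cv2.imwrite("pics/w12raw.png",im)
im=viewer.camera("scene")[:,:,::-1].copy()
cv2.imwrite("pics/scene12c.png",cv2.resize(im[170:320,200:350],None,fx=4,fy=4,interpolation=cv2.INTER_CUBIC))
E
```

```text
t 12.7 pos [0.6467 0.1468 0.0338] F [-0.4 -0.1 -0.8] open 0.348
shift [ 0.     -0.0104  0.03  ] turn [0.29 0.02 0.17]
```

View pics/scene12c.png

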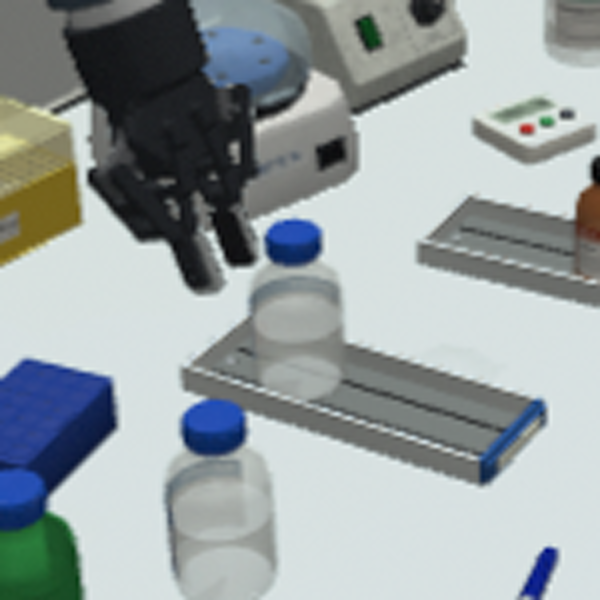

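View pics/w12raw.png

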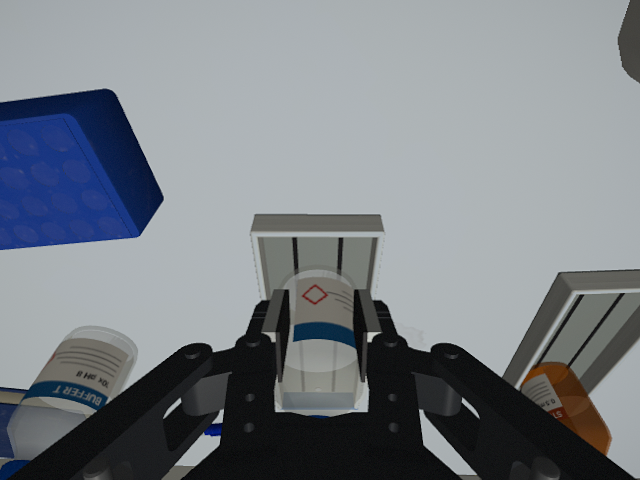

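step_arm(
  plan=[
    [[0,-0.003,0.008],[0,0,0]],
    [[0,-0.006,0.017],[0,0,0]],
    [[0,-0.009,0.025],[0,0,0]],
    [[0,-0.01,0.029],[0,0,0]],
    [[0,-0.01,0.029],[0,0,0]],
  ],
)

```text
time_s: 13.3
eef_pos: [0.6477, 0.1468, 0.0049]
eef_rot: [0.129, 0.726, -0.665, -0.118]
wrist_force: [-0.2, -0.9, 0.3]
opening: 0.35
```

```bash
python3 go.py 0.646 .1467 0.002 -85.1 20
python3 - <<'E'
from h import *
im=viewer.camera("scene")[:,:,::-1].copy()
cv2.imwrite("pics/scene13c.png",cv2.resize(im[170:320,200:350],None,fx=4,fy=4,interpolation=cv2.INTER_CUBIC))
E
```

```text
t 13.3 pos [0.6477 0.1468 0.0049] F [-0.2 -0.9  0.3] open 0.35
shift [-0.0001  0.0006  0.0033] turn [0.12 0.02 0.17]
```

View pics/scene13c.png

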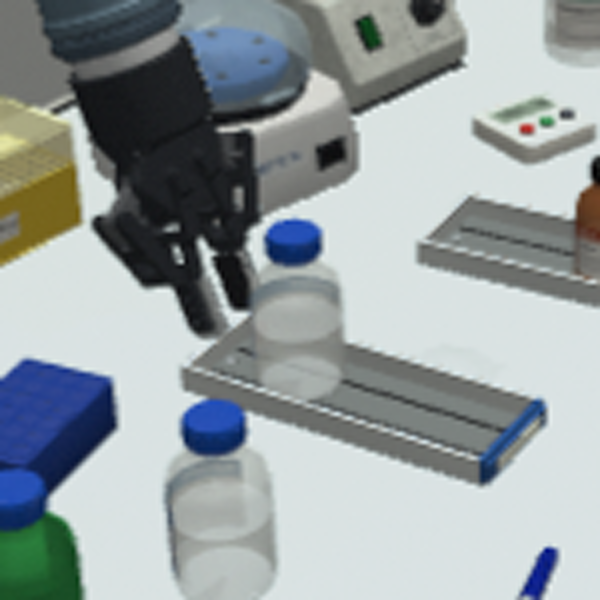

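step_arm(
  plan=[
    [[0,0.005,0.004],[0,0,0]],
    [[0,0.01,0.006],[0,0,0]],
    [[0,0.016,0.008],[0,0,0]],
    [[0,0.022,0.01],[0,0,0]],
    [[0,0.028,0.012],[0,0,0]],
  ],
)

```text
time_s: 13.85
eef_pos: [0.6182, 0.1443, 0.0049]
eef_rot: [0.128, 0.727, -0.665, -0.117]
wrist_force: [1.6, 0.2, -0.0]
opening: 0.347
```

```bash
python3 go.py 0.646 .1467 0.002 -85.1 20
python3 - <<'E'
from h import *
im=viewer.camera("wrist")[:,:,::-1].copy()
cv2.imwrite("pics/w14raw.png",im)
im=viewer.camera("scene")[:,:,::-1].copy()
cv2.imwrite("pics/scene14c.png",cv2.resize(im[170:320,200:350],None,fx=4,fy=4,interpolation=cv2.INTER_CUBIC))
E
```

```text
t 13.85 pos [0.6182 0.1443 0.0049] F [ 1.6  0.2 -0. ] open 0.347
shift [ 0.     -0.0272 -0.0068] turn [-0.07  0.02  0.17]
```

View pics/scene14c.png

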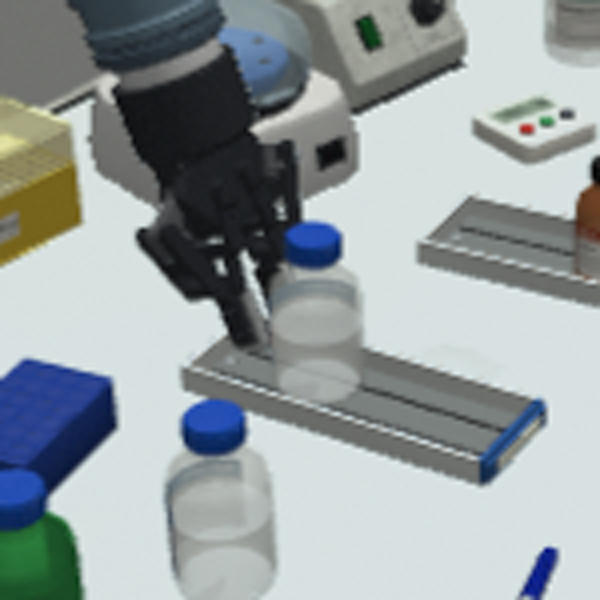

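View pics/w14raw.png

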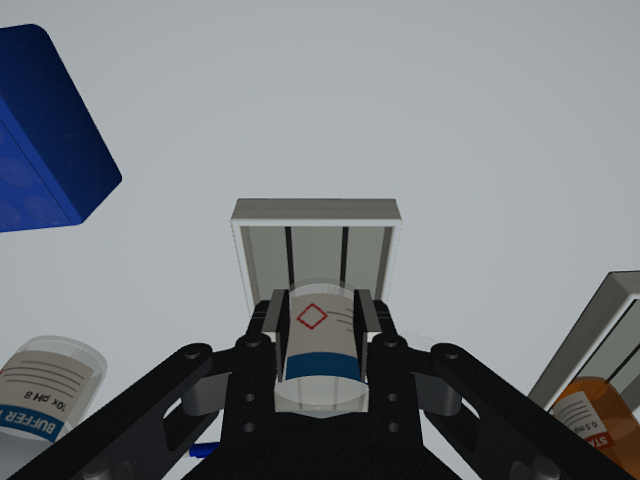

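step_arm(
  plan=[
    [[0,0.008,0.003],[0,0,0]],
    [[0,0.016,0.006],[0,0,0]],
    [[0,0.024,0.009],[0,0,0]],
    [[0,0.033,0.012],[0,0,0]],
    [[0,0.042,0.015],[0,0,0]],
  ],
)

```text
time_s: 14.45
eef_pos: [0.5729, 0.1401, 0.0047]
eef_rot: [0.128, 0.726, -0.665, -0.117]
wrist_force: [1.9, -0.9, 0.6]
opening: 0.35
```

```bash
python3 go.py 0.646 .1467 0.002 -85.1 20
python3 - <<'E'
from h import *
im=viewer.camera("wrist")[:,:,::-1].copy()
cv2.imwrite("pics/w15raw.png",im)
im=viewer.camera("scene")[:,:,::-1].copy()
cv2.imwrite("pics/scene15c.png",cv2.resize(im[170:320,200:350],None,fx=4,fy=4,interpolation=cv2.INTER_CUBIC))
E
```

```text
t 14.45 pos [0.5729 0.1401 0.0047] F [ 1.9 -0.9  0.6] open 0.35
shift [-0.0001 -0.0699 -0.0226] turn [0.02 0.01 0.17]
```

View pics/scene15c.png

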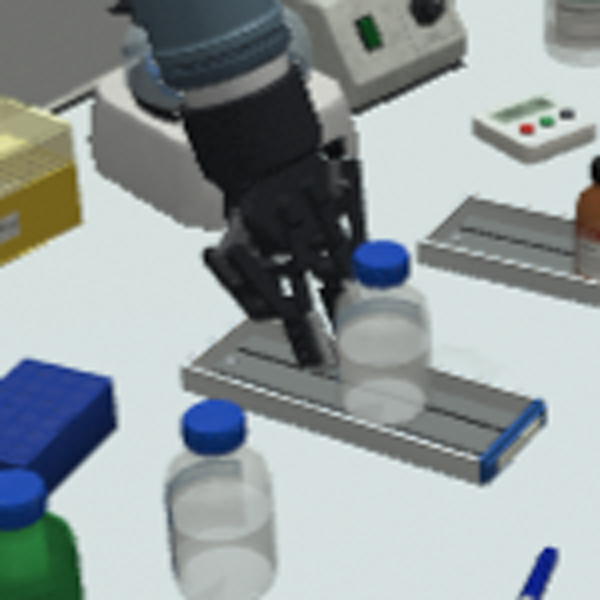

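```bash
cat > lane.py <<'E'
from h import *
def lane(p,c=(.565,.1398),th=np.radians(4.9)):
    d=np.array(p)[...,:2]-c; return np.stack([d[...,0]*np.cos(th)+d[...,1]*np.sin(th),-d[...,0]*np.sin(th)+d[...,1]*np.cos(th)],-1)
E
python3 - <<'E'
from lane import *
k=cal("scene")
f=lambda u,v:((u+.5)/4-.5+200,(v+.5)/4-.5+170)
P=unproj([f(381,252),f(293,231)],.108,k);print(P,lane(P))
E
```

```text
[[0.54923338 0.13732565 0.108     ]
 [0.60626237 0.14560781 0.108     ]] [[-0.01592035 -0.00111857]
 [ 0.04160765  0.00226208]]
```

step_arm(
  plan=[
    [[0,0.009,0.003],[0,0,0]],
    [[0,0.018,0.0065],[0,0,0]],
    [[0,0.027,0.01],[0,0,0]],
    [[0,0.035,0.0127],[0,0,0]],
    [[0,0.041,0.015],[0,0,0]],
  ],
)

```text
time_s: 15.05
eef_pos: [0.5295, 0.1363, 0.0047]
eef_rot: [0.128, 0.726, -0.665, -0.117]
wrist_force: [2.3, 0.1, -0.4]
opening: 0.351
```

```bash
python3 go.py 0.646 .1467 0.002 -85.1 20
python3 - <<'E'
from h import *
im=viewer.camera("scene")[:,:,::-1].copy()
cv2.imwrite("pics/scene16c.png",cv2.resize(im[170:320,200:350],None,fx=4,fy=4,interpolation=cv2.INTER_CUBIC))
E
```

```text
t 15.05 pos [0.5295 0.1363 0.0047] F [ 2.3  0.1 -0.4] open 0.351
shift [-0.     -0.1108 -0.0375] turn [0.01 0.01 0.17]
```

View pics/scene16c.png

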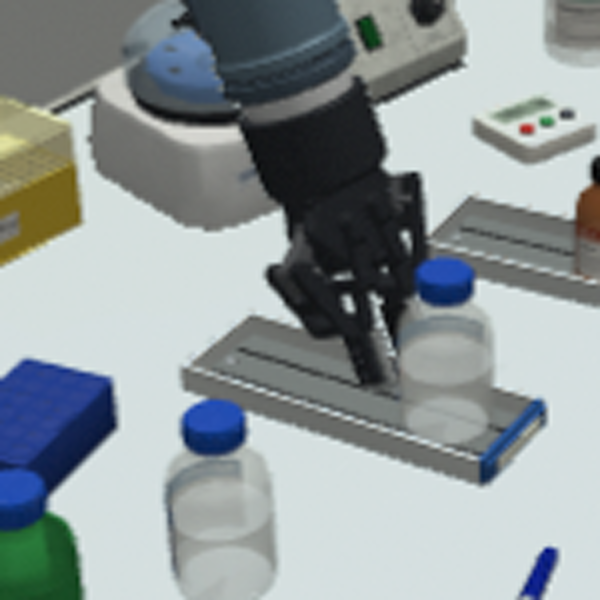

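step_arm(
  plan=[
    [[0,0.003,0.001],[0,0,0]],
    [[0,0.006,0.002],[0,0,0]],
    [[0,0.008,0.003],[0,0,0]],
    [[0,0.009,0.0033],[0,0,0]],
    [[0,0.009,0.0033],[0,0,0]],
  ],
)

```text
time_s: 15.6
eef_pos: [0.5207, 0.1355, 0.0045]
eef_rot: [0.128, 0.726, -0.665, -0.117]
wrist_force: [0.9, -0.4, -0.5]
opening: 0.35
```

Run:
```python
from h import *
im=viewer.camera("scene")[:,:,::-1].copy(); cv2.imwrite("pics/scene17.png",im)
cv2.imwrite("pics/scene17c.png",cv2.resize(im[220:300,270:350],None,fx=7,fy=7,interpolation=cv2.INTER_CUBIC))
im=viewer.camera("top")[:,:,::-1].copy(); cv2.imwrite("pics/top17.png",im)
cv2.imwrite("pics/top17c.png",cv2.resize(im[170:290,240:360],None,fx=5,fy=5,interpolation=cv2.INTER_CUBIC))
```

```text
(no output)
```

View pics/scene17c.png

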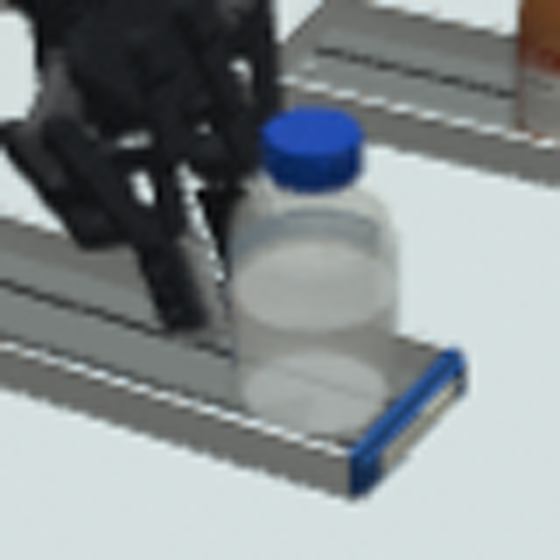

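View pics/top17c.png

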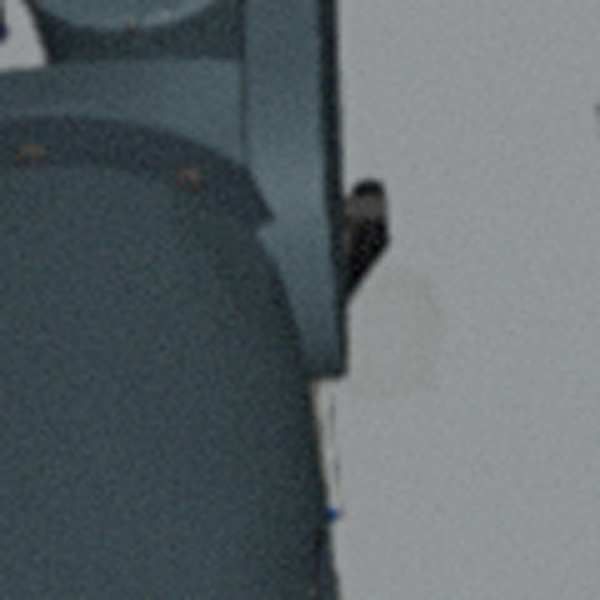

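step_arm(
  plan=[
    [[0,0.0015,0.0005],[0,0,0]],
    [[0,0.003,0.001],[0,0,0]],
    [[0,0.004,0.0014],[0,0,0]],
    [[0,0.004,0.0014],[0,0,0]],
  ],
)

```text
time_s: 16.1
eef_pos: [0.5165, 0.1352, 0.0046]
eef_rot: [0.128, 0.726, -0.665, -0.117]
wrist_force: [1.6, -0.3, -0.4]
opening: 0.351
```

Run:
```python
from lane import *
k=cal("scene")
im=viewer.camera("scene")[:,:,::-1].copy(); cv2.imwrite("pics/scene18.png",im)
cv2.imwrite("pics/scene18c.png",cv2.resize(im[220:300,270:350],None,fx=7,fy=7,interpolation=cv2.INTER_CUBIC))
f=lambda u,v:((u+.5)/7-.5+270,(v+.5)/7-.5+220)
P=unproj([f(312,127)],.108,k);print(P,lane(P),telemetry.get_obs()["wrist_force"])
```

```text
[[0.49964267 0.13209982 0.108     ]] [[-0.06577619 -0.00208942]] [ 0.66141128 -0.52344823  0.1941742 ]
```

View pics/scene18c.png

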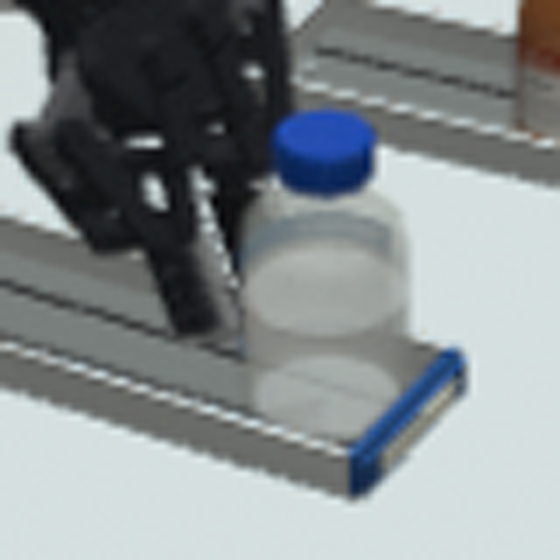

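step_arm(
  plan=[
    [[0,0.001,0.0003],[0,0,0]],
    [[0,0.002,0.0007],[0,0,0]],
    [[0,0.002,0.0007],[0,0,0]],
  ],
)

```text
time_s: 16.45
eef_pos: [0.5149, 0.135, 0.0049]
eef_rot: [0.128, 0.726, -0.665, -0.117]
wrist_force: [2.5, 0.9, 0.6]
opening: 0.35
```

step_arm(
  plan=[
    [[0,-0.005,-0.002],[0,0,0]],
    [[0,-0.02,-0.007],[0,0,0]],
    [[0,-0.038,-0.014],[0,0,0]],
    [[0,-0.038,-0.014],[0,0,0]],
    [[0,-0.03,-0.036],[0,0,0]],
  ],
)

```text
time_s: 16.95
eef_pos: [0.5514, 0.1383, 0.025]
eef_rot: [0.131, 0.726, -0.664, -0.12]
wrist_force: [0.3, 0.3, -0.0]
opening: 0.351
```

step_arm(
  plan=[
    [[0,0.012,-0.033],[0,0,0]],
    [[0,0.028,-0.076],[0,0,0]],
    [[0,0.042,-0.115],[7,0,0]],
    [[0,0.042,-0.115],[14,0,0]],
    [[0,0.042,-0.115],[19.8,0,0]],
  ],
  fingers=100,
)

```text
time_s: 17.45
eef_pos: [0.555, 0.1386, 0.1526]
eef_rot: [-0.001, 0.738, -0.675, 0.001]
wrist_force: [-0.4, -0.1, -0.4]
opening: 1.003
```

```bash
python3 go.py 0.47 0.3 0.15 -85.1
python3 - <<'E'
from lane import *
k=cal("wrist")
im=viewer.camera("wrist")[:,:,::-1].copy(); cv2.imwrite("pics/w19.png",im); np.savez("w19.npz",K=k[0],d=k[1],o=k[2],M=k[3])
im=viewer.camera("scene")[:,:,::-1].copy(); cv2.imwrite("pics/scene19.png",im)
cv2.imwrite("pics/scene19c.png",cv2.resize(im[220:300,270:350],None,fx=7,fy=7,interpolation=cv2.INTER_CUBIC))
E
```

```text
t 17.45 pos [0.555  0.1386 0.1526] F [-0.4 -0.1 -0.4] open 1.003
shift [-0.1683  0.0704  0.0023] turn [-0.2  -0.01  0.17]
```

View pics/w19.png

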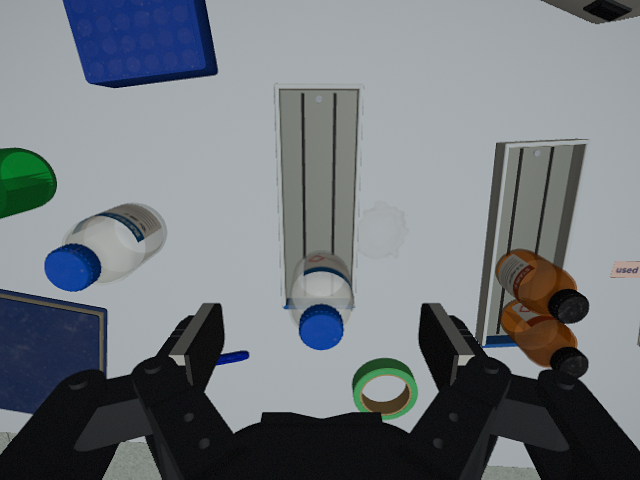

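View pics/scene19c.png

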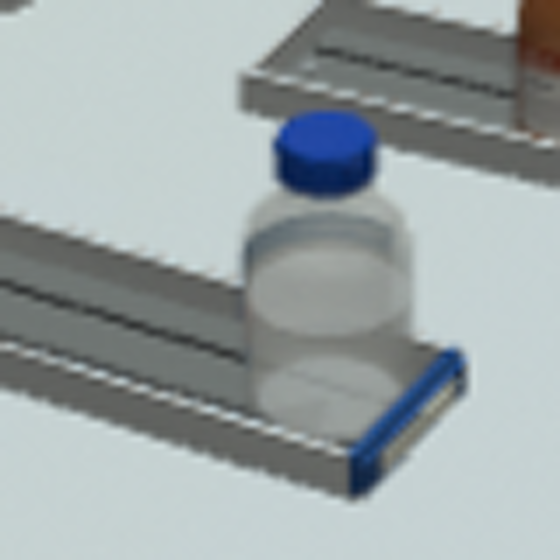

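Run:
```python
from lane import *
f=np.load("w19.npz");k=(f["K"],f["d"],f["o"],f["M"]);ks=cal("scene")
g=lambda u,v:((u+.5)/7-.5+270,(v+.5)/7-.5+220)
A=unproj([g(327,132)],.108,ks);B=unproj([(321,328)],.108,k)
print("old scene",A,lane(A),"wrist",B,lane(B))
print("new cap",unproj([(73,268)],.105,k))
print("lane rear inner",unproj([(280,90),(359,89.5)],.018,k),"outer",unproj([(275,85),(363,84.5)],.018,k))
print("front",unproj([(287,307)],.018,k), unproj([(356,305)],.018,k))
print(nets.boxes_of("new_bottle_center","wrist"))
a=cv2.imread("pics/w19.png");import ov
for L,c in(((.565,.1398,np.radians(4.9)),(0,0,255)),):
    cv2.polylines(a,[proj(ov.box(*L,.208,.074,.018),k).astype(np.int32)],True,c,1)
    cv2.polylines(a,[proj(ov.box(*L,.2,.066,.003),k).astype(np.int32)],True,(0,255,0),1)
for z in(0,.065): cv2.polylines(a,[proj(ov.circ(.5252,.3095,.028,z),k).astype(np.int32)],True,(255,0,255),1)
cv2.imwrite("pics/w19o.png",cv2.resize(a[70:330,30:400],None,fx=2.1,fy=2.1,interpolation=cv2.INTER_CUBIC))
```

```text
old scene [[0.49385715 0.13206895 0.108     ]] [[-0.07154321 -0.001626  ]] wrist [[0.49592969 0.13328908 0.108     ]] [[-0.06937403 -0.00058735]]
new cap [[0.52626865 0.30858842 0.105     ]]
lane rear inner [[0.65943562 0.18165351 0.018     ]
 [0.66556566 0.11696418 0.018     ]] outer [[0.6628609  0.18593225 0.018     ]
 [0.66961644 0.11416303 0.018     ]]
front [[0.45891792 0.16431476 0.018     ]] [[0.46729896 0.0954505  0.018     ]]
[{'extent': [0.0, 148.2, 57.0, 218.6], 'score': 0.82}, {'extent': [46.8, 204.4, 162.9, 289.2], 'score': 0.7}]
```

View pics/w19o.png

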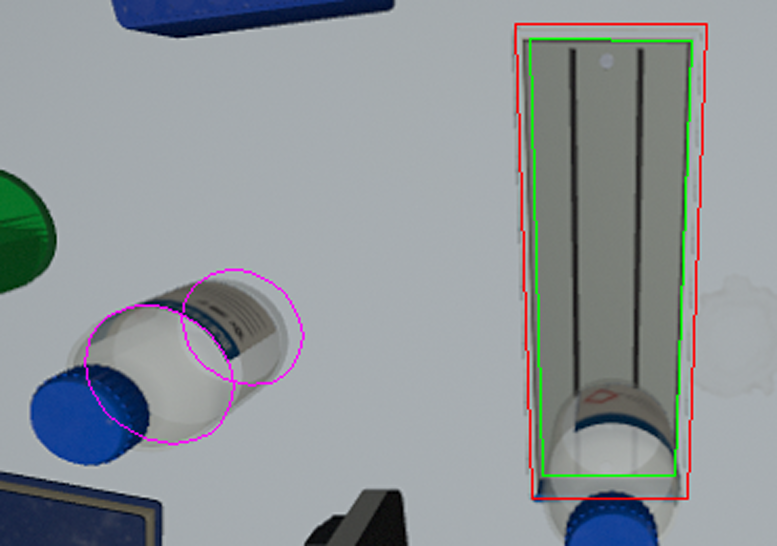

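```bash
cat > nb.py <<'E'
import sys
from lane import *
import ov
f=np.load("w19.npz");k=(f["K"],f["d"],f["o"],f["M"])
x,y=map(float,sys.argv[1:3])
a=cv2.imread("pics/w19.png");s=4;a=cv2.resize(a[190:310,30:190],None,fx=s,fy=s,interpolation=cv2.INTER_CUBIC)
for z,r in((0,.028),(.065,.028),(.105,.018)): cv2.polylines(a,[((proj(ov.circ(x,y,r,z),k)+.5-[30,190])*s).astype(np.int32)],True,(255,0,255),1)
cv2.imwrite("pics/nb.png",a)
k=cal("top");b=cv2.imread("pics/top0.png");s=8;b=cv2.resize(b[220:270,175:230],None,fx=s,fy=s,interpolation=cv2.INTER_CUBIC)
for z,r in((0,.028),(.065,.028),(.105,.018)): cv2.polylines(b,[((proj(ov.circ(x,y,r,z),k)+.5-[175,220])*s).astype(np.int32)],True,(255,0,255),1)
cv2.imwrite("pics/nbt.png",b)
E
python3 nb.py .5255 .3125
```

```text
(no output)
```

View pics/nb.png

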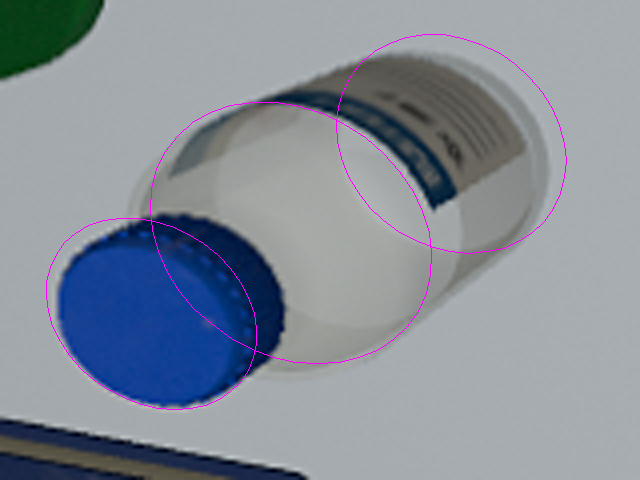

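View pics/nbt.png

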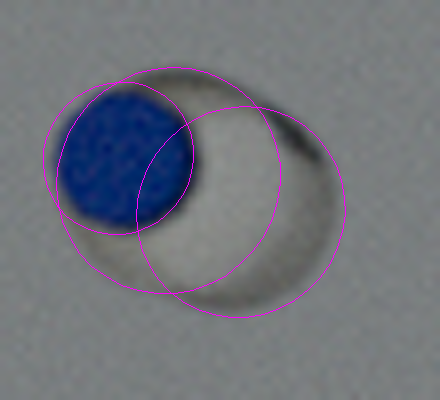

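step_arm(
  plan=[
    [[-0.03,0.003,0],[0,0,0]],
    [[-0.075,0.007,0],[0,0,0]],
    [[-0.12,0.011,0],[0,0,0]],
    [[-0.155,0.014,0],[0,0,0]],
    [[-0.176,0.0154,0],[0,0,0]],
  ],
)

```text
time_s: 18.1
eef_pos: [0.5232, 0.315, 0.1499]
eef_rot: [0.003, 0.738, -0.675, -0.002]
wrist_force: [0.4, 0.5, 0.6]
opening: 1.002
```

step_arm(
  plan=[
    [[0,0,0.015],[0,0,0]],
    [[0,0,0.04],[0,0,0]],
    [[0,0,0.06],[0,0,0]],
    [[0,0,0.06],[0,0,0]],
    [[0,0,0.06],[0,0,0]],
  ],
)

```text
time_s: 18.6
eef_pos: [0.5236, 0.3115, 0.0897]
eef_rot: [0.003, 0.737, -0.676, -0.002]
wrist_force: [1.2, -0.3, 1.2]
opening: 0.996
```

```bash
python3 go.py 0.5245 0.313 0.01 -85.1
python3 - <<'E'
from lane import *
import ov
k=cal("wrist")
im=viewer.camera("wrist")[:,:,::-1].copy(); 
for z,r in((0,.028),(.065,.028),(.105,.0165)): cv2.polylines(im,[proj(ov.circ(.5245,.313,r,z),k).astype(np.int32)],True,(255,0,255),1)
cv2.imwrite("pics/w20.png",im)
im=viewer.camera("scene")[:,:,::-1].copy(); cv2.imwrite("pics/scene20c.png",cv2.resize(im[170:350,170:350],None,fx=3.3,fy=3.3,interpolation=cv2.INTER_CUBIC))
E
```

```text
t 18.6 pos [0.5236 0.3115 0.0897] F [ 1.2 -0.3  1.2] open 0.996
shift [-0.0015 -0.0015  0.0797] turn [ 0.37 -0.06  0.11]
```

View pics/w20.png

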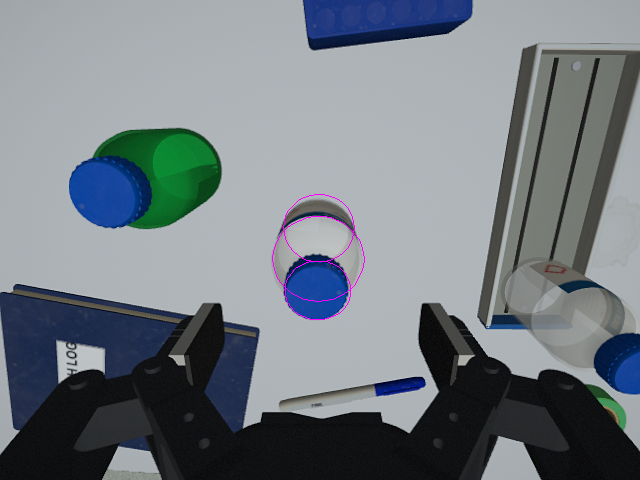

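View pics/scene20c.png

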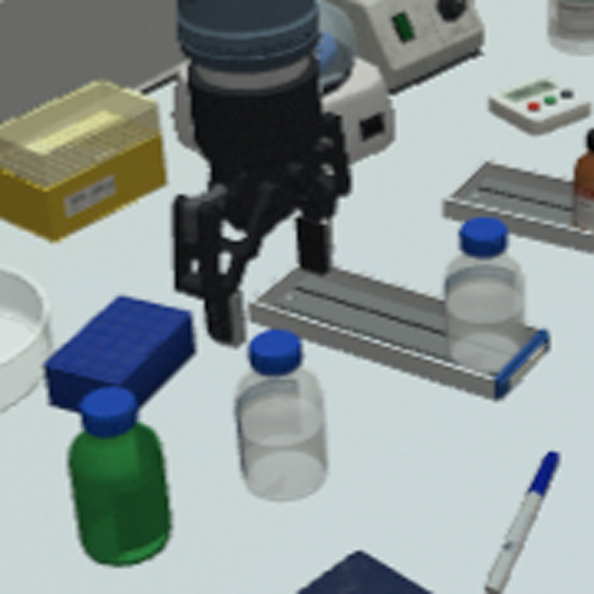

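step_arm(
  plan=[
    [[-0.002,-0.001,0.02],[0.3,0,0]],
    [[-0.002,-0.001,0.04],[0.3,0,0]],
    [[-0.002,-0.001,0.058],[0.3,0,0]],
    [[-0.002,-0.001,0.07],[0.3,0,0]],
    [[-0.002,-0.001,0.07],[0.3,0,0]],
  ],
)

```text
time_s: 19.2
eef_pos: [0.5235, 0.314, 0.0197]
eef_rot: [0.0, 0.738, -0.675, 0.0]
wrist_force: [-0.2, -0.3, -0.2]
opening: 0.999
```

step_arm(
  plan=[
    [[0,0,0.003],[0,0,0]],
    [[0,0,0.006],[0,0,0]],
    [[0,0,0.009],[0,0,0]],
    [[0,0,0.009],[0,0,0]],
  ],
)

```text
time_s: 19.6
eef_pos: [0.5242, 0.3145, 0.0118]
eef_rot: [-0.001, 0.738, -0.675, 0.001]
wrist_force: [0.2, -0.3, -0.9]
opening: 1.0
```

```bash
python3 go.py 0.5245 0.313 0.01 -85.1
python3 - <<'E'
from lane import *
im=viewer.camera("wrist")[:,:,::-1].copy(); 
cv2.imwrite("pics/w21.png",im)
im=viewer.camera("scene")[:,:,::-1].copy(); cv2.imwrite("pics/scene21c.png",cv2.resize(im[190:340,190:340],None,fx=4,fy=4,interpolation=cv2.INTER_CUBIC))
E
```

```text
t 19.6 pos [0.5242 0.3145 0.0118] F [ 0.2 -0.3 -0.9] open 1.0
shift [ 0.0015 -0.0001  0.0018] turn [-0.1   0.    0.17]
```

View pics/w21.png

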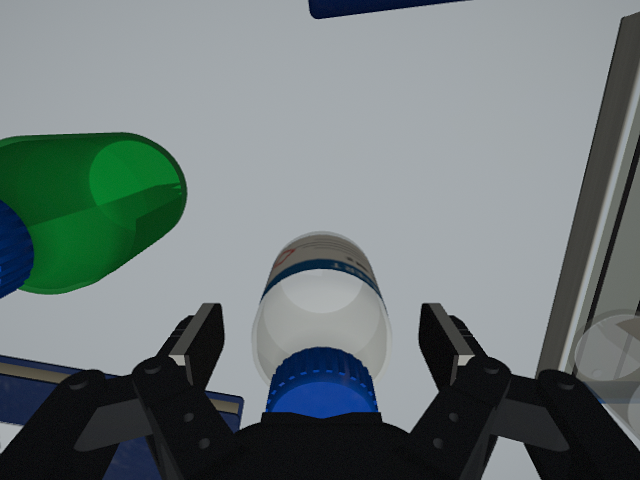

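View pics/scene21c.png

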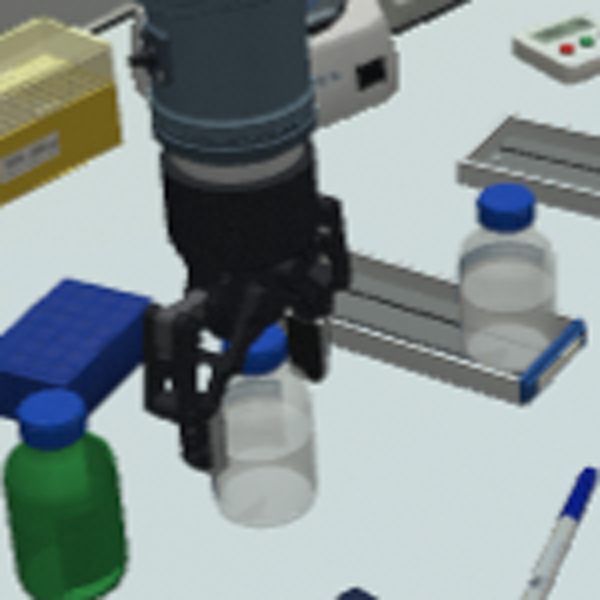

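step_arm(
  plan=[
    [[0,0,0.001],[0,0,0]],
    [[0,0,0.001],[0,0,0]],
    [[0,0,0.001],[0,0,0]],
    [[0,0,0.001],[0,0,0]],
    [[0,0,0.001],[0,0,0]],
  ],
  fingers=40,
)

```text
time_s: 20.2
eef_pos: [0.5248, 0.3146, 0.0113]
eef_rot: [-0.001, 0.738, -0.675, 0.001]
wrist_force: [-0.3, -0.6, 3.4]
opening: 0.609
```

step_arm(
  plan=[
    [[0,0,-0.004],[0,0,0]],
    [[0,0,-0.01],[0,0,0]],
    [[0,0,-0.02],[0,0,0]],
    [[0,0,-0.03],[0,0,0]],
    [[0,0,-0.03],[0,0,0]],
  ],
)

```text
time_s: 20.7
eef_pos: [0.5257, 0.3151, 0.043]
eef_rot: [-0.002, 0.738, -0.675, 0.001]
wrist_force: [0.3, 0.5, -2.3]
opening: 0.616
```

```bash
python3 go.py 0.5245 0.313 0.01 -85.1
python3 - <<'E'
from lane import *
im=viewer.camera("wrist")[:,:,::-1].copy(); 
cv2.imwrite("pics/w22.png",im)
im=viewer.camera("scene")[:,:,::-1].copy(); cv2.imwrite("pics/scene22c.png",cv2.resize(im[170:320,190:340],None,fx=4,fy=4,interpolation=cv2.INTER_CUBIC))
E
```

```text
t 20.7 pos [0.5257 0.3151 0.043 ] F [ 0.3  0.5 -2.3] open 0.616
shift [0.002  0.0015 0.033 ] turn [-0.31  0.06  0.17]
```

View pics/w22.png

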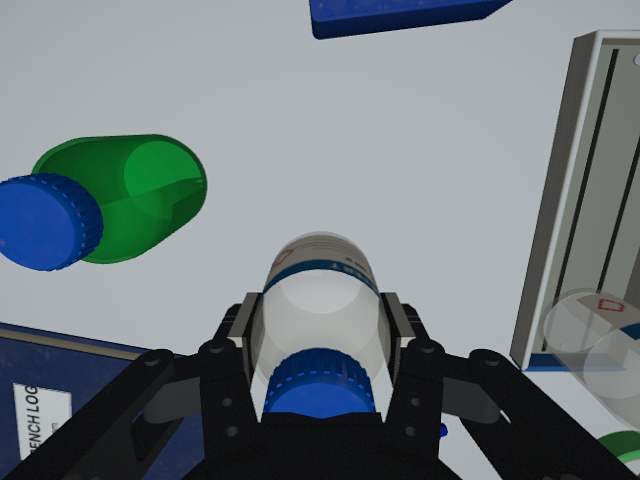

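View pics/scene22c.png

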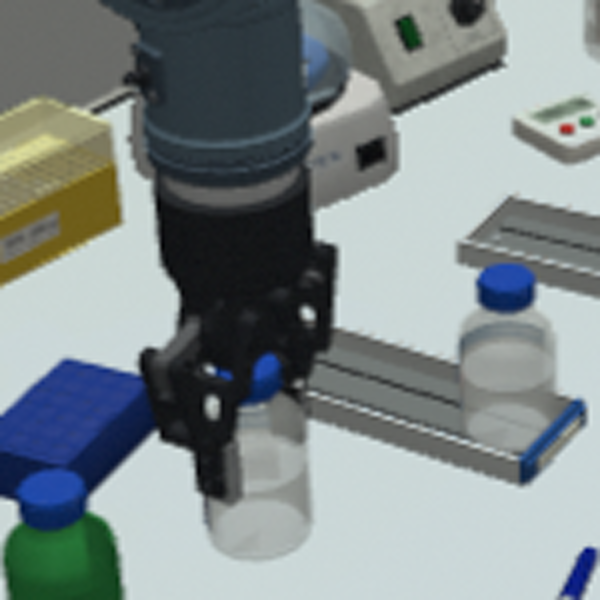

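step_arm(
  plan=[
    [[0,0,-0.025],[0,0,0]],
    [[0,0,-0.06],[0,0,0]],
    [[0,0,-0.09],[0,0,0]],
    [[0.01,-0.001,-0.107],[0,0,0]],
    [[0.04,-0.005,-0.107],[0,0,0]],
  ],
)

```text
time_s: 21.3
eef_pos: [0.5338, 0.2767, 0.1508]
eef_rot: [-0.003, 0.739, -0.674, 0.002]
wrist_force: [0.4, -0.2, -2.8]
opening: 0.613
```

step_arm(
  plan=[
    [[0.04,-0.005,0],[0,0,0]],
    [[0.08,-0.009,0],[0,0,0]],
    [[0.115,-0.013,0],[0,0,0]],
    [[0.132,-0.0155,0],[0,0,0]],
    [[0.138,-0.0155,0],[0,0,0]],
  ],
)

```text
time_s: 21.8
eef_pos: [0.5601, 0.1368, 0.1471]
eef_rot: [-0.0, 0.737, -0.676, 0.0]
wrist_force: [0.6, 1.3, -3.3]
opening: 0.616
```

step_arm(
  plan=[
    [[0,0,0.01],[0,0,0]],
    [[0,0,0.02],[0,0,0]],
    [[0,0,0.02],[0,0,0]],
  ],
)

```text
time_s: 22.1
eef_pos: [0.558, 0.1402, 0.125]
eef_rot: [0.001, 0.738, -0.675, -0.001]
wrist_force: [-0.5, -1.1, -3.9]
opening: 0.614
```

```bash
python3 go.py 0.562 0.1395 0.06 -85.1
python3 - <<'E'
from lane import *
im=viewer.camera("wrist")[:,:,::-1].copy(); 
cv2.imwrite("pics/w23.png",im)
im=viewer.camera("scene")[:,:,::-1].copy(); cv2.imwrite("pics/scene23c.png",cv2.resize(im[150:300,220:370],None,fx=4,fy=4,interpolation=cv2.INTER_CUBIC))
E
```

```text
t 22.1 pos [0.558  0.1402 0.125 ] F [-0.5 -1.1 -3.9] open 0.614
shift [ 0.0011 -0.0041  0.065 ] turn [0.16 0.03 0.26]
```

View pics/w23.png

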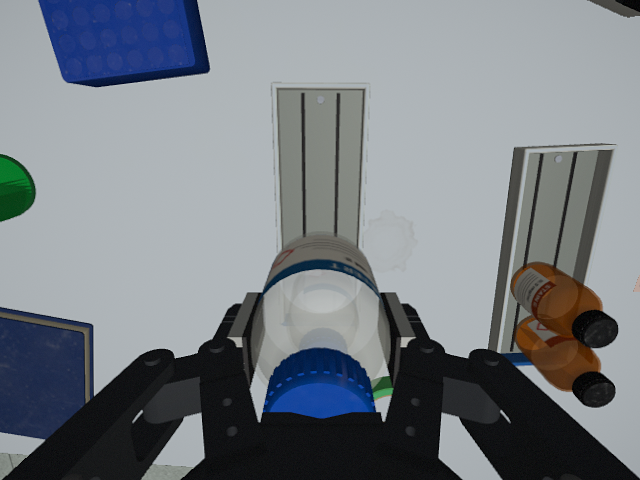

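View pics/scene23c.png

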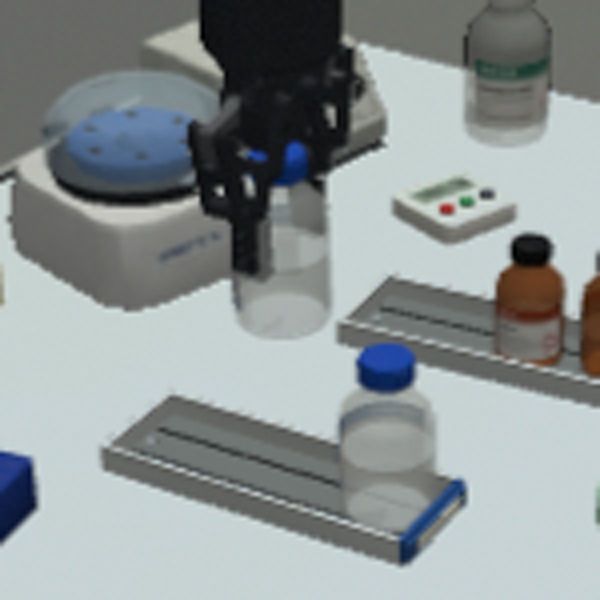

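step_arm(
  plan=[
    [[0.001,-0.005,0.0],[0,0,0]],
    [[0.001,-0.005,0.02],[0,0,0.2]],
    [[0.001,-0.005,0.045],[0,0,0.2]],
    [[0.001,-0.005,0.07],[0,0,0.2]],
    [[0.001,-0.005,0.083],[0,0,0.2]],
  ],
)

```text
time_s: 22.7
eef_pos: [0.5646, 0.1387, 0.043]
eef_rot: [0.0, 0.737, -0.676, -0.0]
wrist_force: [-0.1, -0.2, -3.3]
opening: 0.612
```

step_arm(
  plan=[
    [[0,0,0],[0,0,0]],
    [[0,0,0],[0,0,0]],
  ],
)

```text
time_s: 22.9
eef_pos: [0.5662, 0.1386, 0.0456]
eef_rot: [-0.001, 0.737, -0.676, 0.001]
wrist_force: [-0.0, 0.0, -2.4]
opening: 0.616
```

```bash
python3 go.py 0.563 0.1395 0.0143 -85.1
python3 - <<'E'
from lane import *
import ov
k=cal("wrist");L=(.565,.1398,np.radians(4.9))
im=viewer.camera("wrist")[:,:,::-1].copy(); cv2.imwrite("pics/w24raw.png",im)
cv2.polylines(im,[proj(ov.box(*L,.2,.066,.018),k).astype(np.int32)],True,(0,0,255),1)
p=telemetry.get_obs()["eef_pos"]
cv2.polylines(im,[proj(ov.circ(p[0],p[1],.028,p[2]-.0113),k).astype(np.int32)],True,(255,0,255),1)
cv2.imwrite("pics/w24.png",cv2.resize(im[60:390,180:480],None,fx=1.8,fy=1.8,interpolation=cv2.INTER_CUBIC))
im=viewer.camera("scene")[:,:,::-1].copy(); cv2.imwrite("pics/scene24c.png",cv2.resize(im[180:300,230:350],None,fx=5,fy=5,interpolation=cv2.INTER_CUBIC))
E
```

```text
t 22.9 pos [0.5662 0.1386 0.0456] F [-0.   0.  -2.4] open 0.616
shift [-0.0011  0.0032  0.0313] turn [-0.16 -0.   -0.02]
```

View pics/w24.png

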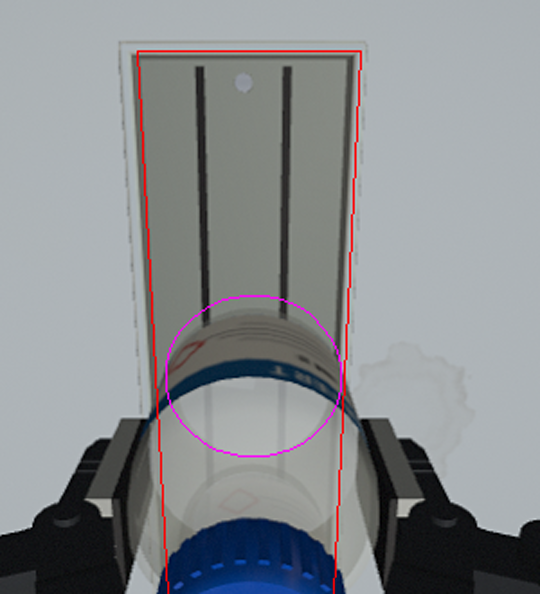

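View pics/scene24c.png

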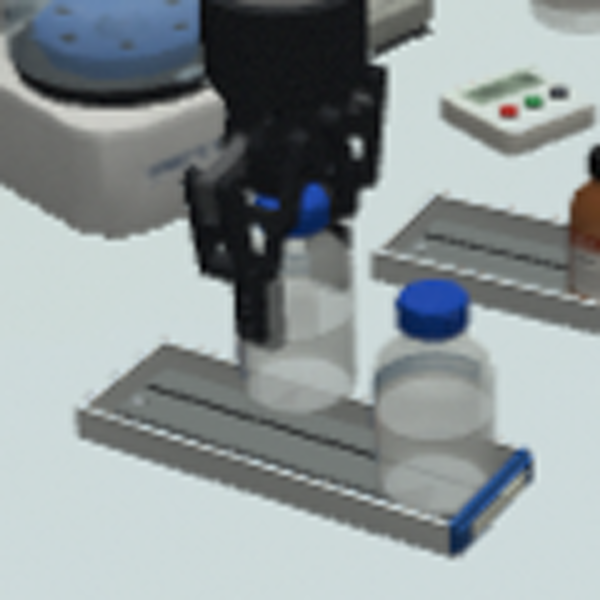

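Run:
```python
from lane import *
k=cal("wrist");p=telemetry.get_obs()["eef_pos"]
c=lambda u,v:((u+.5)/1.8-.5+180,(v+.5)/1.8-.5+60)
P=unproj([c(243.5,70),c(245,310)],.003,k); print(P, lane(P))
d=(P[0]-P[1])[:2];print(np.degrees(np.arctan2(d[1],d[0])))
t=(p[0]-P[1,0]);print("mid y at tcp x",P[1,1]+t*np.tan(np.radians(5.3)),p)
```

```text
[[0.66110093 0.1499781  0.003     ]
 [0.5804152  0.14299167 0.003     ]] [[0.09661909 0.00193225]
 [0.01563148 0.00186328]]
4.948794850204487
mid y at tcp x 0.14173383583746707 [0.56685619 0.13858828 0.04642237]
```

step_arm(
  plan=[
    [[-0.003,0.0035,0.0],[0,0,0]],
    [[-0.003,0.0035,0.006],[0,0,0]],
    [[-0.003,0.0035,0.012],[0,0,0]],
    [[-0.003,0.0035,0.012],[0,0,0]],
    [[-0.003,0.0035,0.012],[0,0,0]],
  ],
)

```text
time_s: 23.5
eef_pos: [0.5613, 0.1411, 0.0323]
eef_rot: [-0.0, 0.736, -0.676, 0.0]
wrist_force: [0.6, -0.4, -3.2]
opening: 0.616
```

```bash
python3 go.py 0.563 0.141 0.0143 -85.1
python3 - <<'E'
from lane import *
im=viewer.camera("wrist")[:,:,::-1].copy(); cv2.imwrite("pics/w25raw.png",im)
cv2.imwrite("pics/w25.png",cv2.resize(im[60:390,180:480],None,fx=1.8,fy=1.8,interpolation=cv2.INTER_CUBIC))
im=viewer.camera("scene")[:,:,::-1].copy(); cv2.imwrite("pics/scene25c.png",cv2.resize(im[180:300,230:350],None,fx=5,fy=5,interpolation=cv2.INTER_CUBIC))
E
```

```text
t 23.5 pos [0.5613 0.1411 0.0323] F [ 0.6 -0.4 -3.2] open 0.616
shift [ 0.0003 -0.0017  0.018 ] turn [-0.05  0.   -0.04]
```

View pics/w25.png

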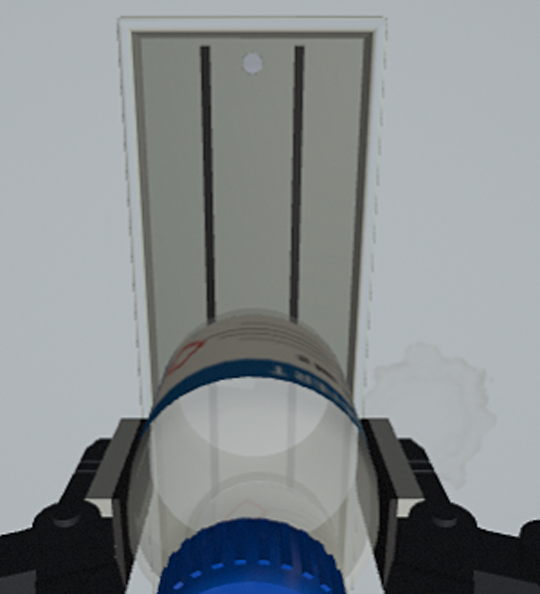

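View pics/scene25c.png

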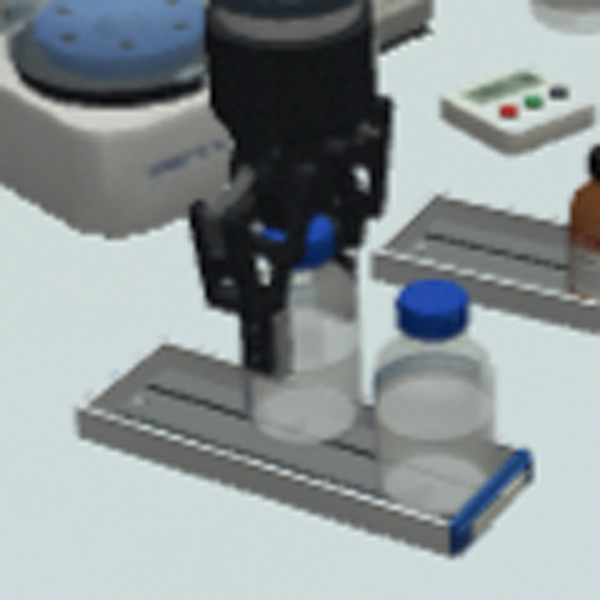

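step_arm(
  plan=[
    [[0,-0.002,0.003],[0,0,0]],
    [[0,-0.002,0.007],[0,0,0]],
    [[0,-0.002,0.011],[0,0,0]],
    [[0,-0.002,0.014],[0,0,0]],
    [[0,-0.002,0.016],[0,0,0]],
  ],
)

```text
time_s: 24.1
eef_pos: [0.5633, 0.1413, 0.0162]
eef_rot: [-0.0, 0.736, -0.676, 0.0]
wrist_force: [-0.3, -0.2, -2.7]
opening: 0.612
```

step_arm(
  plan=[
    [[0,0,0.001],[0,0,0]],
    [[0,0,0.001],[0,0,0]],
    [[0,0,0.001],[0,0,0]],
  ],
)

```text
time_s: 24.4
eef_pos: [0.5638, 0.1413, 0.0159]
eef_rot: [-0.001, 0.736, -0.676, 0.001]
wrist_force: [-0.6, 0.5, -3.9]
opening: 0.619
```

step_arm(
  plan=[
    [[0,0,0.001],[0,0,0]],
    [[0,0,0.002],[0,0,0]],
    [[0,0,0.002],[0,0,0]],
  ],
)

```text
time_s: 24.7
eef_pos: [0.564, 0.1413, 0.0143]
eef_rot: [-0.001, 0.737, -0.676, 0.001]
wrist_force: [-0.8, -1.1, 1.5]
opening: 0.615
```

```bash
python3 go.py 0.563 0.141 0.0143 -85.1
python3 - <<'E'
from lane import *
im=viewer.camera("wrist")[:,:,::-1].copy(); 
cv2.imwrite("pics/w26.png",cv2.resize(im[60:390,180:480],None,fx=1.8,fy=1.8,interpolation=cv2.INTER_CUBIC))
im=viewer.camera("scene")[:,:,::-1].copy(); cv2.imwrite("pics/scene26c.png",cv2.resize(im[180:300,230:350],None,fx=5,fy=5,interpolation=cv2.INTER_CUBIC))
E
```

```text
t 24.7 pos [0.564  0.1413 0.0143] F [-0.8 -1.1  1.5] open 0.615
shift [ 0.0003  0.001  -0.    ] turn [-0.13 -0.   -0.03]
```

View pics/scene26c.png

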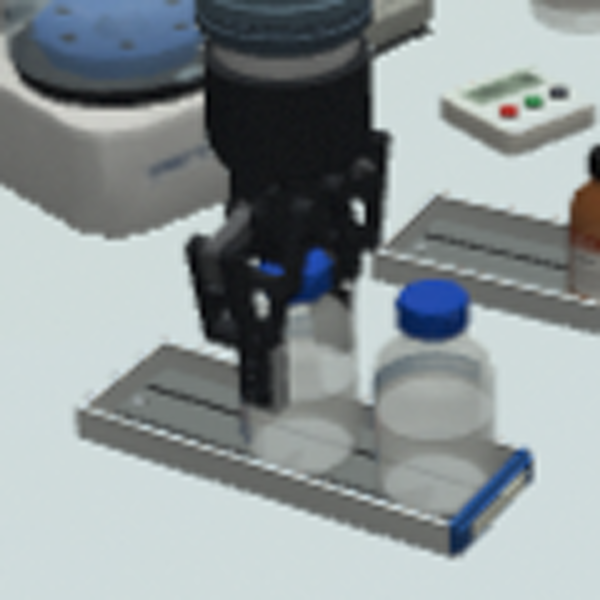

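View pics/w26.png

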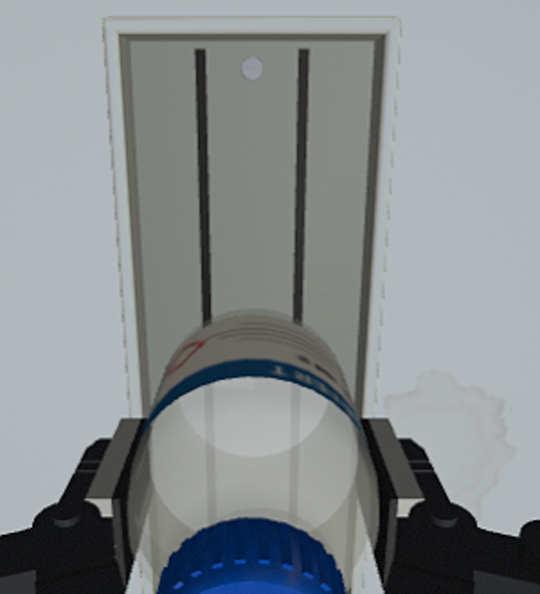

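step_arm(
  plan=[
    [[0,0,0],[0,0,0]],
    [[0,0,0],[0,0,0]],
    [[0,0,0],[0,0,0]],
    [[0,0,0],[0,0,0]],
    [[0,0,0],[0,0,0]],
  ],
  fingers=100,
)

```text
time_s: 25.3
eef_pos: [0.5637, 0.1413, 0.0137]
eef_rot: [-0.001, 0.736, -0.676, 0.001]
wrist_force: [-0.5, 0.2, 0.8]
opening: 0.995
```

step_arm(
  plan=[
    [[0,0,-0.01],[0,0,0]],
    [[0,0,-0.04],[0,0,0]],
    [[0,0,-0.08],[0,0,0]],
    [[0,0,-0.12],[0,0,0]],
    [[0,0,-0.15],[0,0,0]],
  ],
)

```text
time_s: 25.8
eef_pos: [0.5643, 0.1414, 0.1674]
eef_rot: [-0.002, 0.737, -0.676, 0.002]
wrist_force: [0.4, -0.2, 0.1]
opening: 1.001
```

step_arm(
  plan=[
    [[0.05,0,0],[0,0,0]],
    [[0.1,0,0],[0,0,0]],
    [[0.15,0,0],[0,0,0]],
    [[0.15,0,0],[0,0,0]],
    [[0.15,0,0],[0,0,0]],
  ],
)

```text
time_s: 26.3
eef_pos: [0.5763, -0.0094, 0.1644]
eef_rot: [-0.001, 0.735, -0.678, 0.001]
wrist_force: [-0.9, 0.7, -0.9]
opening: 0.998
```

Run:
```python
from lane import *
print(telemetry.get_obs()["wrist_force"])
im=viewer.camera("top")[:,:,::-1].copy(); cv2.imwrite("pics/top27.png",im)
im=viewer.camera("scene")[:,:,::-1].copy(); cv2.imwrite("pics/scene27c.png",cv2.resize(im[170:320,230:430],None,fx=4,fy=4,interpolation=cv2.INTER_CUBIC)); 
k=cal("wrist"); np.savez("w27.npz",K=k[0],d=k[1],o=k[2],M=k[3])
im=viewer.camera("wrist")[:,:,::-1].copy(); cv2.imwrite("pics/w27.png",im)
```

```text
[-0.91045629  0.65912432 -0.85805193]
```

View pics/scene27c.png

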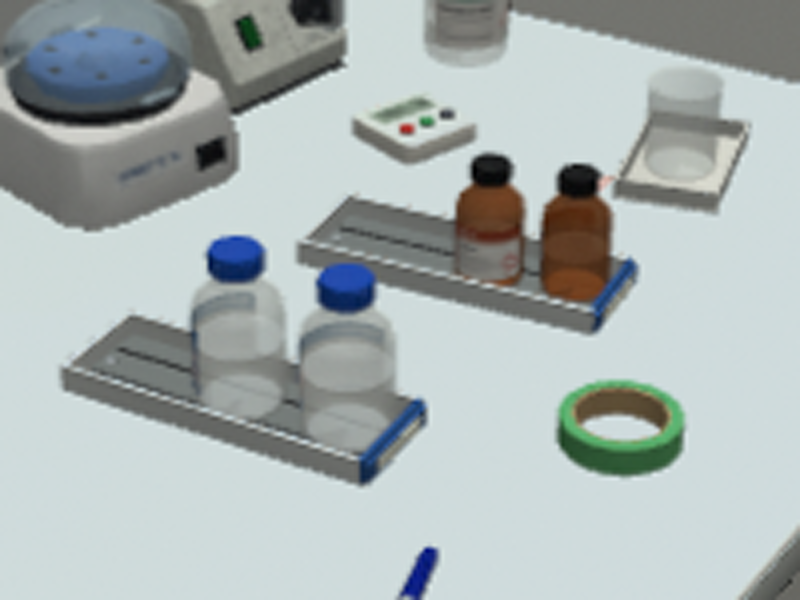

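View pics/w27.png

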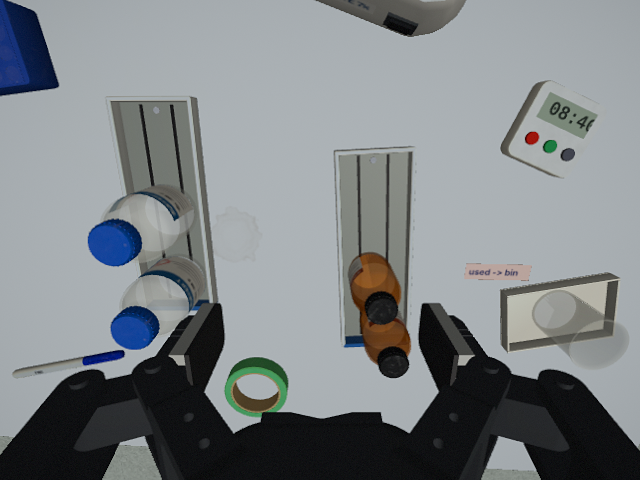

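Run:
```python
from lane import *
k=cal("scene");f=lambda u,v:((u+.5)/4-.5+230,(v+.5)/4-.5+170)
P=unproj([f(236,250),f(347,279)],.108,k);print(lane(P),np.linalg.norm(P[0]-P[1]))
F=unproj([f(240,388),f(348,423)],.005,k);print("feet",lane(F),np.linalg.norm(F[0]-F[1]))
B=unproj([f(680,157)],.004,k);d=B[0,:2]-[.4868,-.2718];t=np.radians(13.8);print("beaker tray",d[0]*np.cos(t)+d[1]*np.sin(t),-d[0]*np.sin(t)+d[1]*np.cos(t))
A=unproj([f(491,165),f(579,178)],.088,k);print(A)
```

```text
[[-0.00221657  0.00371018]
 [-0.07378013  0.00190075]] 0.0715864304503476
feet [[ 0.00667642 -0.00780069]
 [-0.068345   -0.00642493]] 0.07503403351310318
beaker tray 0.0034190661565951094 -0.011039294784966831
[[ 0.51570589 -0.05859165  0.088     ]
 [ 0.46117959 -0.07346096  0.088     ]]
```

```bash
python3 -c "
from bench import ticket
print(ticket.hand_in())"
```

```text
the job is handed in; nothing more can be done
None
```

The lane is restocked and the job was handed in at about 26.5 s; no verdict is reported. I stood the beaker in the white tray and pushed the old bottle along the lane to the blue stop with the fingers tilted behind it. I then set the new clear bottle down about 15 mm behind it and backed the arm away.

**Final checks:**
- **Bottles:** both stand upright in the lane. The old one is at lane x between -0.074 and -0.068 m (an earlier wrist view gave -0.069), against or within about 4 mm of the stop. The bottle centres measured 72 mm apart from the caps and 75 mm from the feet, where the limit is 81 mm.
- **Beaker and amber bottles:** the beaker is upright in the tray, about 3 mm (x) and 11 mm (y) off its centre. The amber bottles look undisturbed in the final picture, and the arm never came near them. Measured in a different camera than at the start, they differ by about 6 and 10 mm; I put that down to camera calibration and rough pixel picks.

**What disagreed:**
- **Finger length:** the real fingertips sat about 37 mm further back than the TCP pose and `ctrl.tip_reach` imply. My first try at gripping the beaker therefore pressed lightly on its rim (about 7 N) without moving it. I corrected for this from the pictures.
- **Lane position:** the wrist and scene cameras disagreed by about 2 mm on the lane's centre line, and the scene camera's feet estimate put both bottles 6–8 mm to one side of it. That is more than the 5 mm of clearance the rails allow, so I trusted the close wrist view, which showed the new bottle centred.

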